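# Pack sample cases on a ratchet roller lane

### The job

First test the one-way crank at the roller lane: turn it anticlockwise (seen from above) at least a quarter turn, where it must run loose and clicking, then clockwise until it grips and the steel stop plate has crept about a centimetre up the lane (leave room for the cases). Then set every grey sample case on the sloped rollers, lengthwise, so that all roll down the lane past the raised keeper bar into a row at the stop plate; only then swing the keeper bar down across the lane until it snaps under its catch ball, and finally crank clockwise until the stop plate presses the row of cases tight against the keeper bar. Leave the bottle, the tube rack and the beaker standing where they are.

Things in the scene. Friction and masses are not known exactly. Their poses are not given: they have to be found in the camera images.
- lane: Sloped roller lane: aluminium trough 490 mm long, grey rollers (lane y -235 to 235 mm) between side rails 68 mm apart inside, rail tops 12 mm above the rollers. Origin: middle of the lane, on the roller tops, 78 mm above the table; x across, away from the robot; y uphill (6 degrees), z square to the rollers. A case set on it rolls downhill (-y) by itself. Fixed.
- lane_load (a point): On the roller tops in mid lane, at lane y = 190 mm, uphill of the keeper bar: a good place to set a case down, length along the lane; it then rolls under the raised bar. The bar's upright end (170 mm above the rollers) is 62 mm downhill of here and leans over the far rail.
- crank (a joint): Crank on a vertical axis; rad, clockwise from above is positive, starts within 0.2 of 0, no end stops. Clockwise its pawl grips a pin of the 8-pin drum (after up to 0.8 rad lost motion) and drives the stop plate 25 mm uphill per rad, about 4 N at the knob; anticlockwise it clicks round loose, plate and drum stay. When let go, the drum holds by friction.
- crank_knob (a point): On the axis of the crank's upright black knob (24 mm diameter, 50 mm tall), 17 mm below its flat top, 108 mm above the table. The knob spins freely on its own axis, so it can be held with a fixed wrist and walked round; it circles 50 mm from crank_axis.
- crank_axis (a point): Point on the crank's vertical axis, at the height of crank_knob, beside the low end of the lane on the robot's side. Only air here: the crank arm's top is 34 mm below.
- stop_plate (a joint): Travel of the steel stop plate uphill along the lane, m, 0 at the start, range 0 to 0.22. Driven only by the drum of the crank.
- stop_face (a point): Middle of the uphill face of the stop plate (58 mm wide, 46 mm tall), 28 mm above the rollers; at lane y = -195 mm when the plate's travel is 0.
- keeper (a joint): Keeper bar: 12 mm square steel bar, 30 mm above the rollers when shut, hinged at the far side on an axis along the lane; rad, 0 shut across the lane, 1.6 upright; starts at 1.3 to 1.5, stays where left (1 N at its knob). Below about 0.25 it must be pressed down with a few newtons past a sprung catch ball by the near rail; then it lies at 0 and is held.
- keeper_knob (a point): Centre of the black ball (24 mm diameter) at the free end of the keeper bar, 125 mm from the hinge axis.
- keeper_hinge (a point): On the hinge axis of the keeper bar, in the bar's swing plane: lane x 52, y 128, z 30 mm. The shut bar's downhill face is at lane y = 122 mm.
- case1: Sample case: grey moulded foam box with lighter lid and white label, 72 x 56 x 56 mm, 0.16 to 0.28 kg, all alike, rigid and shut. Origin at its centre, x along its 72 mm length, z up through the lid. Grip it across its 56 mm width. None if absent today.
- case2: Sample case: grey moulded foam box with lighter lid and white label, 72 x 56 x 56 mm, 0.16 to 0.28 kg, all alike, rigid and shut. Origin at its centre, x along its 72 mm length, z up through the lid. Grip it across its 56 mm width. None if absent today.
- case3: Sample case: grey moulded foam box with lighter lid and white label, 72 x 56 x 56 mm, 0.16 to 0.28 kg, all alike, rigid and shut. Origin at its centre, x along its 72 mm length, z up through the lid. Grip it across its 56 mm width. None if absent today.
- case4: Sample case: grey moulded foam box with lighter lid and white label, 72 x 56 x 56 mm, 0.16 to 0.28 kg, all alike, rigid and shut. Origin at its centre, x along its 72 mm length, z up through the lid. Grip it across its 56 mm width. None if absent today.
- reagent: Bystander: amber bottle, 60 mm diameter, 125 mm tall, origin at the centre of its underside.
- tube_rack: Bystander: white rack with capped tubes, 100 x 50 mm, 74 mm tall, origin at the centre of its underside.
- beaker: Bystander: white open beaker, 64 mm diameter, 70 mm tall, origin at the centre of its underside.

How it is judged:
By the outcome, as a careful person would: the job done as asked, in the order asked, and still so for the second after the job is handed in, with the robot touching nothing.
Of case1, case2, case3, case4 only 2 to 4 are there at a start; the rules pass over those that are not, and their reading is None.
At some moment in a run one of case1, case2, case3, case4 may be knocked a few centimetres aside while the robot is not near it.
Once in a run the grip may slacken for a moment while it holds something.
It also fails if it takes over 210 s, if anything falls off the work surface, if the arm or the gripper's body presses on something with over 40 N, if the wrist force passes 120 N, or if a joint passes its speed limit or range.

### The arm

A 6-joint arm with a two-finger parallel gripper is mounted at the origin on the work surface. World frame = base frame: x ahead of the robot, y to its left, z up, the work surface at z = 0. Lengths are in m, angles in rad, forces in N, time in s.
With the tool pointing down it reaches from about 0.325 to 0.75 m from the base axis. Payload 7.6 kg.
Tool frame: the origin (TCP) lies between the finger pads; the fingertips stand 22 mm ahead of it and the grasp point (between the pads) lies 3 mm ahead of it (robot.tips_ahead is the x of the fingertips in the tool frame, in m); x points along the fingers, y is the direction in which the jaws open and shut, and the axes are right-handed (so a half turn about x gives the same grasp; the last joint's range is limited). The gripper opens to 85 mm and grips with 20 to 120 N. Pads are 22 mm wide; open, the fingers measure 114 mm over their backs; the gripper's body (76 mm by 85 mm) begins 54 mm behind the grasp point. The pads swing forward as they close: fully open they stand 13 mm farther back than shut.
Start: joints at [-1.266, 0.052, 1.401, -0, 1.689, -0.07], TCP at [0.192, -0.489, 0.253] pointing down, gripper open.
Joint ranges: [-2.9, 2.9], [-0.91, 2.17], [0.12, 2.37], [-1.06, 4.2], [0.26, 2.73], [-2.93, 2.93]. Speed limits (rad/s): [2.57, 2.57, 3.01, 3.14, 3.14, 3.14].

### API

Orientations are given as a 3x3 rotation matrix whose columns are the frame's x, y, z axes.
In Python, from cell import robot gives the robot as it stands. The module is installed in compiled form; this text tells all that it offers.
- The arm moves only by the tool send_rows, never from a script. Its argument "increments" is a list that holds one entry, the list of rows, each a list of 5 numbers: the opening in per cent of the stroke, from 0 (shut) to 100 (fully open), then the shift along the world's x, y, z in cm, then the turn about the world's z in rad. In form: [[[fingers, dx, dy, dz, spin], ...]]. A call has 1 to 10 rows; each row shifts and turns the pose as measured when the row begins; what a row does not reach is not made up. A row lasts 1/8 s, in which the tool goes at most 62.5 mm and 10.7 degrees, less where a joint would pass 70% of its speed; a pose out of reach is approached as far as the arm can. A call with a gripper value outside its range is refused whole. The fingers move at their own pace and stop on an object; "force" is the grip in N (left out, the last holds). Time passes only in rows, so rows that do not move let the fingers close. It gives the time, the measured TCP pose, the force and the opening at its end, in the units of the state.
- robot.get_obs(): the state, without advancing time (a new reading comes with each control period).
- robot.capture(name): name is "scene" or "top" or "wrist"; returns (picture, depth): 420x560x3 uint8, blue, green, red; 420x560 float32, m along the optical axis (not along the pixel's ray), 0 where there is no reading.
- robot.camera_params(name): a dict with "mtx" (3x3 intrinsics, pixels), "position" and "attitude" of the camera in the world; the wrist camera has in their place "tool_from_camera" (4x4, takes a point from camera to tool coordinates, whose origin is the TCP and whose axes are the tool frame's). Camera axes: x right, y down, z forward; pixel columns grow to the right and rows downward; lengths in m; the calibration is good to about 2 mm. A picture is of the moment at which its call begins: read the wrist's pose just before it. camera_params takes no time and is no camera call.
- robot.hand_in(): hands the job in, once; it reports no verdict.
The state is a dict: "time_s": time; "q": joint angles; "dq": joint speeds; "joint_efforts": joint torques, N m; "eef_pos": TCP position; "ee_rot": TCP orientation; "contact_force": force on the tool from outside, world axes, zero at the start; "ft_torque": the same for the moment, N m; "gripper_width": opening from 0.0 (shut) to 1.0 (fully open).
Only numpy, scipy, OpenCV 4.12 (cv2) and the standard library are available. Lean on these libraries where they do the work, as an engineer would, in place of code of your own. Each camera call takes 0.05 s, during which the arm holds its last target. There are 200 camera calls.

## Working session

There is one attempt and no reset: what is moved stays moved. The work goes in short steps, Python scripts to look and compute and a tool call to move; the robot and the scene stay as the last step left them, time stands still between calls to the robot, and variables do not carry over. Pictures are saved under pics/ and viewed, about 12 in all and at most 16, crops included, and the job is handed in when it is done.

Besides the shell and the picture viewer there is one more tool, called after "Request:" as a command line: name --argument value ..., lists and objects as JSON in quotes. send_rows: Moves the arm, as the interface text tells. Its arguments: {"type":"object","properties":{"increments":{"type":"array","items":{"type":"array","items":{"type":"array","items":{"type":"number"}}}},"force":{"type":"number"}},"required":["increments"]}

```bash
ls; mkdir -p pics; cat > h.py <<'E'
import numpy as np, cv2
from cell import robot
def cap(n,save=None):
    o=robot.get_obs(); im,d=robot.capture(n); p=robot.camera_params(n)
    if n=="wrist":
        T=np.eye(4);T[:3,:3]=o["ee_rot"];T[:3,3]=o["eef_pos"];T=T@np.array(p["tool_from_camera"])
    else:
        T=np.eye(4);A=np.array(p["attitude"]);T[:3,:3]=A;T[:3,3]=p["position"]
    if save: cv2.imwrite("pics/"+save+".png",im)
    return im,d,np.array(p["mtx"]),T
def cloud(d,K,T):
    v,u=np.mgrid[:d.shape[0],:d.shape[1]]
    P=np.stack([(u-K[0,2])/K[0,0]*d,(v-K[1,2])/K[1,1]*d,d],-1)
    W=P@T[:3,:3].T+T[:3,3]; W[d==0]=np.nan
    return W
def pix(X,K,T):
    c=T[:3,:3].T@(np.array(X)-T[:3,3]); return (K@c/c[2])[:2]
E
python3 - <<'E'
from h import *
for n in("scene","top"):
    im,d,K,T=cap(n,n+"0"); np.savez(n+"0.npz",d=d,K=K,T=T); print(n,K[0,0],T.round(3).tolist())
o=robot.get_obs(); print(o["time_s"],o["eef_pos"],np.round(o["ee_rot"],3).tolist(),o["gripper_width"])
print(robot.tips_ahead)
E
```

```text
pics
scene 494.0092015431901 [[-0.429, 0.621, -0.656, 1.446], [0.903, 0.292, -0.314, 0.486], [-0.004, -0.727, -0.687, 1.135], [0.0, 0.0, 0.0, 1.0]]
top 485.03775441002006 [[-0.024, -0.998, 0.063, 0.419], [-1.0, 0.024, 0.004, -0.012], [-0.005, -0.063, -0.998, 1.265], [0.0, 0.0, 0.0, 1.0]]
0.1 [ 0.1921564  -0.48833708  0.25256828] [[-0.0, 0.366, -0.931], [0.001, -0.931, -0.366], [-1.0, -0.001, -0.0]] 0.9998831641114102
0.022
```

View pics/scene0.png

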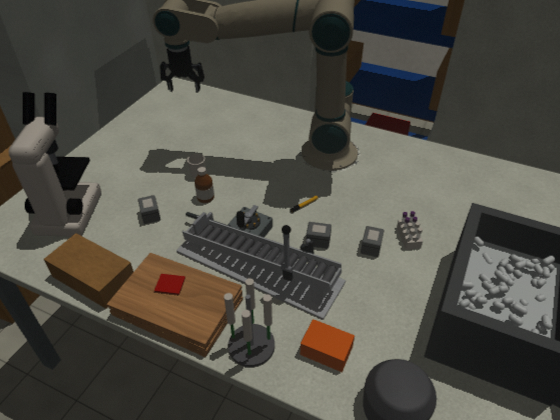

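View pics/top0.png

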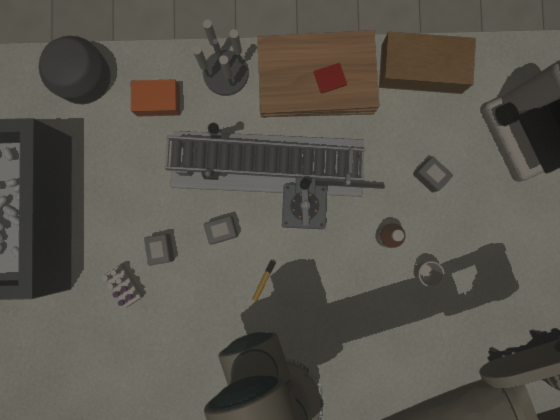

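The top view shows three cases at (433,174), (221,229) and (158,249). The crank is at (305,205) with its knob at (305,183), and the keeper ball is at (213,128). The bottle is at (392,234), the beaker at (430,272) and the rack at (122,287).

```bash
python3 - <<'E'
from h import *
z=np.load("top0.npz");W=cloud(z["d"],z["K"],z["T"]);im=cv2.imread("pics/top0.png")
def blob(n,u,v,lo,hi,r=25):
    s=W[v-r:v+r,u-r:u+r]; m=(s[...,2]>lo)&(s[...,2]<hi)
    k,l,st,c=cv2.connectedComponentsWithStats(m.astype(np.uint8))
    if k<2: print(n,"none");return
    i=1+np.argmax(st[1:,4]); p=s[l==i]
    r_=cv2.minAreaRect((p[:,:2]*1000).astype(np.float32))
    print(n,len(p),p.mean(0).round(4),"rect",np.round(r_[0],1),np.round(r_[1],1),round(r_[2],1))
for n,u,v in(("cA",433,174),("cB",221,229),("cC",158,249)): blob(n,u,v,.045,.07,30)
blob("knob",305,183,.11,.14,14); blob("keeperball",213,128,.18,.4,16); blob("bottle",392,234,.1,.14); blob("beaker",430,272,.03,.08); blob("rack",122,287,.04,.08)
blob("crankhub",305,205,.06,.075,25)
# rails
s=np.nan_to_num(W); 
for u in range(170,366,15): 
    col=s[125:185,u]; print(u,[(v+125,*(col[v]*1000).astype(int)) for v in range(0,60,4)][1:14] if u in(185,260,335) else "")
big=cv2.resize(im[110:240,150:400],None,fx=3.2,fy=3.2,interpolation=cv2.INTER_CUBIC);big=cv2.convertScaleAbs(big,alpha=1.8); cv2.imwrite("pics/topc.png",big)
E
```

```text
cA 657 [ 0.5717 -0.4061  0.0551] rect [ 572.3 -407.2] [72.  58.1] 44.6
cB 647 [0.4437 0.135  0.0555] rect [443.8 135.7] [56.1 72. ] 15.0
cC 661 [0.3989 0.2923 0.0557] rect [398.9 293.6] [71.8 57.6] 8.0
knob 82 [ 0.5482 -0.076   0.1248] rect [548.8 -75.7] [21.6 21.3] 86.9
keeperball 99 [0.6551 0.1222 0.2516] rect [655.5 122.8] [22.1 21.6] 84.1
bottle 143 [ 0.4201 -0.2877  0.1202] rect [ 420.  -289.1] [27.6 28.7] 89.2
beaker 341 [ 0.322  -0.3858  0.0569] rect [ 323.  -381.3] [61.2 61.7] 15.3
rack 94 [0.339  0.4044 0.0667] rect [338.8 405.4] [13.  38.1] 33.6
crankhub 89 [ 0.469  -0.0779  0.0721] rect [470.4 -78.8] [17.9 41.7] 88.3
170 
185 [(129, np.int64(711), np.int64(228), np.int64(2)), (133, np.int64(700), np.int64(227), np.int64(7)), (137, np.int64(666), np.int64(207), np.int64(114)), (141, np.int64(659), np.int64(210), np.int64(99)), (145, np.int64(651), np.int64(211), np.int64(93)), (149, np.int64(640), np.int64(210), np.int64(100)), (153, np.int64(630), np.int64(211), np.int64(97)), (157, np.int64(621), np.int64(211), np.int64(95)), (161, np.int64(611), np.int64(211), np.int64(9
[... 881 characters left out ...]
90 
305 
320 
335 [(129, np.int64(703), np.int64(-166), np.int64(-2)), (133, np.int64(692), np.int64(-166), np.int64(-1)), (137, np.int64(681), np.int64(-166), np.int64(-2)), (141, np.int64(668), np.int64(-164), np.int64(10)), (145, np.int64(657), np.int64(-163), np.int64(11)), (149, np.int64(638), np.int64(-157), np.int64(61)), (153, np.int64(629), np.int64(-158), np.int64(54)), (157, np.int64(619), np.int64(-158), np.int64(50)), (161, np.int64(616), np.int64(-162), np.int64(9)), (165, np.int64(605), np.int64(-162), np.int64(9)), (169, np.int64(594), np.int64(-161), np.int64(14)), (173, np.int64(585), np.int64(-162), np.int64(6)), (177, np.int64(566), np.int64(-154), np.int64(71))]
350 
365
```

View pics/topc.png

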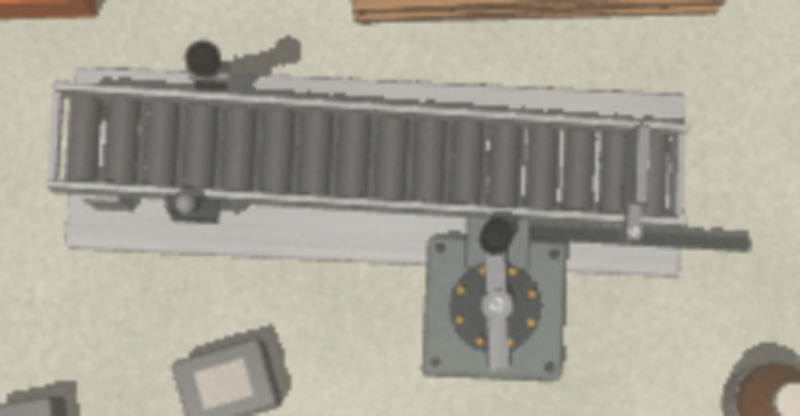

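```bash
python3 - <<'E'
from h import *
z=np.load("top0.npz");K=z["K"];T=z["T"]
def ray(x,y,h):
    p=np.array([150+(x+.5)/3.2-.5,110+(y+.5)/3.2-.5,1]);r=T[:3,:3]@np.linalg.inv(K)@p
    return T[:3,3]+r*(h-T[2,3])/r[2]
P={n:ray(*a) for n,a in dict(farL=(54,86,.1155),farR=(684,128,.0645),nearL=(49,187,.1155),nearR=(684,219,.0645),bL=(66,248,.006),bR=(678,276,.006),btL=(78,68,.006),btR=(684,95,.006),hub=(497,305,.072),knob=(496,234,.125),plateTop=(642,150,.11),stopL=(636,205,.07),ball=(203,57,.255),catch=(184,203,.12)).items()}
for n,p in P.items(): print(n,p.round(4))
for a,b in(("farL","farR"),("nearL","nearR"),("bL","bR"),("btL","btR")):
    d=P[a]-P[b]; print(a,np.degrees(np.arctan2(-d[0],d[1])),np.hypot(d[0],d[1]))
print("centre",sum(P[k] for k in("farL","farR","nearL","nearR"))/4)
W=cloud(z["d"],K,T)
# roller tops plane fit: narrow region around mid lane
s=W[140:175,175:340].reshape(-1,3); s=s[~np.isnan(s[:,0])]
for y in np.arange(-.15,.24,.03):
    q=s[abs(s[:,1]-y)<.008]; q=q[q[:,2]>.04]
    print(round(y,2),np.percentile(q[:,2],[50,90]).round(4),round(q[:,0].min(),4),round(q[:,0].max(),4))
E
```

```text
farL [0.6685 0.2518 0.1155]
farR [ 0.6343 -0.2279  0.0645]
nearL [0.5923 0.2562 0.1155]
nearR [ 0.563  -0.2254  0.0645]
bL [0.5584 0.2684 0.006 ]
bR [ 0.5235 -0.2293  0.006 ]
btL [0.7067 0.2571 0.006 ]
btR [ 0.6721 -0.2394  0.006 ]
hub [ 0.499 -0.078  0.072]
knob [ 0.5479 -0.0758  0.125 ]
plateTop [ 0.6103 -0.1877  0.11  ]
stopL [ 0.5741 -0.1877  0.07  ]
ball [0.6551 0.1213 0.255 ]
catch [0.5772 0.1549 0.12  ]
farL -4.07662628490061 0.4809341285260889
nearL -3.4891047905148147 0.4825699124808393
bL -4.0082872028052945 0.4989578936936108
btL -3.993324850522234 0.4976787268963827
centre [0.61451668 0.0136733  0.09      ]
-0.15 [0.0597 0.0648] 0.5755 0.645
-0.12 [0.0625 0.068 ] 0.576 0.6447
-0.09 [0.0657 0.0714] 0.5763 0.6466
-0.06 [0.0689 0.0796] 0.5749 0.6499
-0.03 [0.0725 0.0836] 0.5748 0.6529
0.0 [0.0751 0.0868] 0.5752 0.6555
0.03 [0.0788 0.0895] 0.5759 0.6554
0.06 [0.082  0.0932] 0.5782 0.6578
0.09 [0.0853 0.0966] 0.5799 0.6601
0.12 [0.0881 0.098 ] 0.582 0.6601
0.15 [0.0915 0.1368] 0.5719 0.6604
0.18 [0.0944 0.1008] 0.5864 0.6621
0.21 [0.0965 0.1031] 0.5861 0.6644
0.24 [0.1004 0.1035] 0.5877 0.6631
```

Lane origin is about (0.615, 0.015), turned −4°. The crank axis is at (0.499, −0.078) and its knob at (0.549, −0.076). I see three cases. Next I move over the knob.

Request:
send_rows --increments '[[[100,3.57,4.13,0,-0.0375],[100,3.57,4.13,0,-0.0375],[100,3.57,4.13,0,-0.0375],[100,3.57,4.13,0,-0.0375],[100,3.57,4.13,0,-0.0375],[100,3.57,4.13,0,-0.0375],[100,3.57,4.13,0,-0.0375],[100,3.57,4.13,0,-0.0375],[100,3.57,4.13,0,-0.0375],[100,3.57,4.13,0,-0.0375]]]' --force 25

```text
time_s: 1.35
eef_pos: [0.5548, -0.0621, 0.2481]
ee_rot: [[-0.003, -0.02, -1.0], [0.006, -1.0, 0.02], [-1.0, -0.006, 0.003]]
contact_force: [0.7, -1.5, 0.4]
gripper_width: 0.999
```

Request:
send_rows --increments '[[[100,-0.6,-1.4,0,0.02],[100,0,0,0,0]]]'

```text
time_s: 1.6
eef_pos: [0.5501, -0.0724, 0.2459]
ee_rot: [[-0.007, 0.006, -1.0], [0.007, -1.0, -0.006], [-1.0, -0.007, 0.007]]
contact_force: [0.0, -0.1, 0.2]
gripper_width: 1.004
```

```bash
python3 - <<'E'
from h import *
o=robot.get_obs(); print(o["eef_pos"],o["ee_rot"][:,1].round(3))
im,d,K,T=cap("wrist","w1"); W=cloud(d,K,T)
m=(W[...,2]>.118)&(W[...,2]<.132)&(abs(W[...,0]-.549)<.03)&(abs(W[...,1]+.076)<.03)
print("knob",m.sum(),cv2.minAreaRect((W[m][:,:2]*1000).astype(np.float32)),np.median(W[m][:,2]))
m=(W[...,2]>.07)&(W[...,2]<.08)&(np.hypot(W[...,0]-.499,W[...,1]+.078)<.07)
print("arm",m.sum(),cv2.minAreaRect((W[m][:,:2]*1000).astype(np.float32)))
im,d,K,T=cap("top","t1")
E
```

```text
[ 0.55012469 -0.07236547  0.24586576] [ 0.006 -1.    -0.007]
knob 872 ((548.65966796875, -77.30821228027344), (22.781593322753906, 22.51798439025879), 45.644020080566406) 0.12553475096909655
arm 1444 ((508.8135070800781, -77.15918731689453), (25.820358276367188, 119.87114715576172), 87.44957733154297)
```

View pics/w1.png

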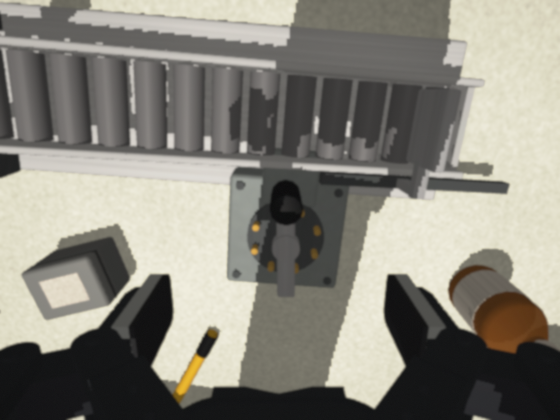

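The wrist view shows the knob top at (286,195), with the crank arm pointing ahead and its hub at (286,240). I descend and grip the knob.

Request:
send_rows --increments '[[[100,-0.13,-0.48,-4,0],[100,0,0,-4,0],[100,0,0,-4,0],[100,0,0,-1.2,0],[100,0,0,0,0]]]'

```text
time_s: 2.33
eef_pos: [0.5484, -0.0785, 0.1136]
ee_rot: [[-0.001, 0.0, -1.0], [0.007, -1.0, -0.0], [-1.0, -0.007, 0.001]]
contact_force: [0.8, 1.1, -0.5]
gripper_width: 1.002
```

Request:
send_rows --increments '[[[20,0,0,0,0],[10,0,0,0,0],[10,0,0,0,0],[10,0,0,0,0],[10,0,0,0,0],[10,0,0,0,0]]]' --force 25

```text
time_s: 3.08
eef_pos: [0.5506, -0.0791, 0.1187]
ee_rot: [[0.007, 0.0, -1.0], [0.005, -1.0, 0.0], [-1.0, -0.005, -0.007]]
contact_force: [0.5, 0.0, -0.9]
gripper_width: 0.27
```

Request:
send_rows --increments '[[[10,-0.13,0.99,-0.3,0],[10,-0.32,0.95,-0.2,0],[10,-0.5,0.86,0,0],[10,-0.66,0.74,0,0],[10,-0.8,0.6,0,0]]]'

```text
time_s: 3.7
eef_pos: [0.5282, -0.0363, 0.1187]
ee_rot: [[0.016, -0.001, -1.0], [0.004, -1.0, 0.001], [-1.0, -0.004, -0.016]]
contact_force: [1.6, 0.7, 0.5]
gripper_width: 0.273
```

```bash
cat >> h.py <<'E'
AX=np.array([.499,-.0785])
def crank():
    o=robot.get_obs(); p=np.array(o["eef_pos"])+.003*np.array(o["ee_rot"])[:,0]; v=p[:2]-AX
    th=np.arctan2(v[1],v[0]); print("t",round(o["time_s"],2),"p",p.round(4),"th",round(th,3),"r",np.hypot(*v).round(4),"F",np.round(o["contact_force"],1),"w",round(o["gripper_width"],3))
    return th
def path(th,dth,n):
    "rows (cm) along the knob circle from measured angle th, pulling back to r=50"
    a=th+dth*np.arange(n+1); X=5*np.c_[np.cos(a),np.sin(a)]; print(np.diff(X,axis=0).round(2).tolist())
L0=np.array([.6146,.015,.078]);yw=np.radians(-4);pi=np.radians(6)
LR=cv2.Rodrigues(np.array([0,0,yw]))[0]@cv2.Rodrigues(np.array([pi,0,0]))[0]
def lane(W): return (W-L0)@LR
def plate(n="top"):
    im,d,K,T=cap(n); S=lane(cloud(d,K,T))
    m=(abs(S[...,0])<.025)&(S[...,2]>.025)&(S[...,2]<.056)&(S[...,1]<.1)&(S[...,1]>-.21)
    y=S[m][:,1]; print(n,"plate px",m.sum(), "y max/med/min",np.round([y.max(),np.median(y),y.min()],4) if m.any() else "")
E
python3 -c "
from h import *
th=crank(); path(th,.2,7); plate('top'); plate('scene')"
```

```text
t 3.7 p [ 0.5283 -0.0363  0.1157] th 0.965 r 0.0514 F [1.6 0.7 0.5] w 0.273
[[-0.87, 0.48], [-0.95, 0.3], [-0.99, 0.11], [-0.99, -0.09], [-0.96, -0.29], [-0.88, -0.47], [-0.77, -0.64]]
top plate px 129 y max/med/min [-0.1939 -0.1975 -0.2063]
scene plate px 102 y max/med/min [-0.1898 -0.1945 -0.2029]
```

Request:
send_rows --increments '[[[10,-0.87,0.48,-0.4,0],[10,-0.95,0.3,-0.3,0],[10,-0.99,0.11,-0.2,0],[10,-0.99,-0.09,-0.1,0],[10,-0.96,-0.29,0,0],[10,-0.88,-0.47,0,0]]]'

```text
time_s: 4.55
eef_pos: [0.4748, -0.035, 0.1186]
ee_rot: [[0.032, 0.001, -0.999], [0.005, -1.0, -0.001], [-0.999, -0.005, -0.032]]
contact_force: [0.5, 2.5, 1.1]
gripper_width: 0.279
```

```bash
python3 -c "
from h import *
th=crank(); path(th,-.2,10); plate('top')"
```

```text
t 4.55 p [ 0.4749 -0.035   0.1156] th 2.077 r 0.0498 F [0.5 2.5 1.1] w 0.279
[[0.92, 0.39], [0.98, 0.2], [1.0, 0.01], [0.98, -0.19], [0.92, -0.38], [0.83, -0.56], [0.7, -0.71], [0.54, -0.84], [0.37, -0.93], [0.18, -0.98]]
top plate px 128 y max/med/min [-0.1943 -0.1976 -0.2052]
```

Request:
send_rows --increments '[[[10,0.92,0.39,0,0],[10,0.98,0.2,0,0],[10,1.0,0.01,0,0],[10,0.98,-0.19,0,0]]]'

```text
time_s: 5.1
eef_pos: [0.5124, -0.0296, 0.1186]
ee_rot: [[0.027, 0.001, -1.0], [0.009, -1.0, -0.0], [-1.0, -0.009, -0.027]]
contact_force: [-0.2, 3.4, 2.3]
gripper_width: 0.272
```

```bash
python3 -c "
from h import *
th=crank(); path(th,-.2,8); plate('top')"
```

```text
t 5.1 p [ 0.5125 -0.0295  0.1156] th 1.302 r 0.0508 F [-0.2  3.4  2.3] w 0.272
[[0.93, -0.36], [0.84, -0.54], [0.72, -0.69], [0.57, -0.82], [0.39, -0.92], [0.2, -0.98], [0.0, -1.0], [-0.2, -0.98]]
top plate px 130 y max/med/min [-0.1938 -0.1976 -0.2052]
```

Request:
send_rows --increments '[[[10,0.93,-0.36,0,0],[10,0.84,-0.54,0,0]]]'

```text
time_s: 5.4
eef_pos: [0.5305, -0.0381, 0.1186]
ee_rot: [[0.024, 0.001, -1.0], [0.01, -1.0, -0.001], [-1.0, -0.01, -0.024]]
contact_force: [-2.7, 5.0, 5.0]
gripper_width: 0.265
```

```bash
python3 -c "
from h import *
th=crank(); path(th,-.2,8); plate('top')"
```

```text
t 5.4 p [ 0.5306 -0.038   0.1156] th 0.908 r 0.0513 F [-2.7  5.   5. ] w 0.265
[[0.72, -0.69], [0.57, -0.82], [0.4, -0.92], [0.21, -0.98], [0.01, -1.0], [-0.19, -0.98], [-0.38, -0.92], [-0.56, -0.83]]
top plate px 128 y max/med/min [-0.1864 -0.1897 -0.1981]
```

Request:
send_rows --increments '[[[10,0.36,-0.34,0,0],[10,0,0,0,0]]]'

```text
time_s: 5.7
eef_pos: [0.535, -0.042, 0.1187]
ee_rot: [[0.025, 0.001, -1.0], [0.01, -1.0, -0.0], [-1.0, -0.01, -0.025]]
contact_force: [1.3, 2.6, 1.4]
gripper_width: 0.272
```

```bash
python3 -c "
from h import *
th=crank(); plate('top')"
```

```text
t 5.7 p [ 0.535  -0.042   0.1157] th 0.792 r 0.0513 F [1.3 2.6 1.4] w 0.272
top plate px 127 y max/med/min [-0.1827 -0.1859 -0.1942]
```

The crank clicked loose for about 2 rad anticlockwise with the plate still. Clockwise it gripped, and the plate crept about 11 mm. I release the knob and go to case C.

Request:
send_rows --increments '[[[70,0,0,0,0],[100,0,0,0,0],[100,0,0,0,0],[100,0,0,4,0],[100,0,0,5,0],[100,0,0,4,0]]]'

```text
time_s: 6.5
eef_pos: [0.5314, -0.0432, 0.2468]
ee_rot: [[0.015, -0.001, -1.0], [0.008, -1.0, 0.001], [-1.0, -0.008, -0.015]]
contact_force: [0.3, -0.1, -0.3]
gripper_width: 0.999
```

Request:
send_rows --increments '[[[100,-2.27,5.5,0,0.03],[100,-2.27,5.5,0,0.03],[100,-2.27,5.5,0,0.03],[100,-2.27,5.5,0,0.03],[100,-2.27,5.5,0,0.02],[100,-2.27,5.5,0,0],[100,0,0,0,0]]]'

```text
time_s: 7.38
eef_pos: [0.3904, 0.2941, 0.2515]
ee_rot: [[0.024, 0.139, -0.99], [0.01, -0.99, -0.139], [-1.0, -0.007, -0.025]]
contact_force: [0.4, -0.5, -0.8]
gripper_width: 1.004
```

```bash
cat >> h.py <<'E'
def cases(n,save=None):
    im,d,K,T=cap(n,save); W=cloud(d,K,T)
    m=((W[...,2]>.046)&(W[...,2]<.068)&(W[...,0]>.25)).astype(np.uint8)
    k,l,st,c=cv2.connectedComponentsWithStats(cv2.morphologyEx(m,cv2.MORPH_OPEN,np.ones((3,3))))
    for i in range(1,k):
        p=W[l==i]; (cx,cy),(w,h),a=cv2.minAreaRect((p[:,:2]*1000).astype(np.float32))
        if 48<min(w,h)<64 and 64<max(w,h)<80:
            if h>w: a+=90
            print(n,"case",round(cx,1),round(cy,1),"size",round(w,1),round(h,1),"long deg",round(a,1),"z",np.median(p[:,2]).round(4))
def st():
    o=robot.get_obs(); R=np.array(o["ee_rot"]); print("t",round(o["time_s"],2),"p",np.round(o["eef_pos"],4),"jaw",np.degrees(np.arctan2(R[1,1],R[0,1])).round(1),"x",R[:,0].round(3),"F",np.round(o["contact_force"],1),"w",round(o["gripper_width"],3))
E
python3 -c "
from h import *
st(); cases('top','t2'); cases('wrist','w2')"
```

```text
t 7.38 p [0.3904 0.2941 0.2515] jaw -82.0 x [ 0.024  0.01  -1.   ] F [ 0.4 -0.5 -0.8] w 1.004
top case 572.2 -407.9 size 73.0 58.5 long deg 45.1 z 0.0554
top case 443.9 135.6 size 56.0 72.1 long deg 105.1 z 0.0556
top case 398.8 293.1 size 71.7 56.2 long deg 8.5 z 0.0555
wrist case 442.8 135.8 size 56.6 72.0 long deg 105.5 z 0.056
wrist case 397.7 293.1 size 72.3 56.1 long deg 8.6 z 0.056
```

Request:
send_rows --increments '[[[100,0.76,-0.1,-5,0],[100,0,0,-5,0],[100,0,0,-5,0],[100,0,0,-4,0],[100,0,0,-2,0],[100,0,0,0,0]]]'

```text
time_s: 8.22
eef_pos: [0.4045, 0.2809, 0.0369]
ee_rot: [[0.029, 0.12, -0.992], [0.008, -0.993, -0.12], [-1.0, -0.005, -0.03]]
contact_force: [0.4, 0.3, 0.2]
gripper_width: 1.0
```

```bash
python3 -c "
from h import *
st()
print('load',(L0+LR@np.array([0,.195,0])).round(4))"
```

```text
t 8.22 p [0.4045 0.2809 0.0369] jaw -83.1 x [ 0.029  0.008 -1.   ] F [0.4 0.3 0.2] w 1.0
load [0.6281 0.2085 0.0984]
```

Request:
send_rows --increments '[[[100,-0.6,1.2,0.3,0.03],[100,0,0,0,0]]]'

```text
time_s: 8.48
eef_pos: [0.4, 0.2933, 0.0425]
ee_rot: [[0.032, 0.15, -0.988], [0.011, -0.989, -0.149], [-0.999, -0.006, -0.033]]
contact_force: [-0.5, -0.8, -0.2]
gripper_width: 1.002
```

```bash
python3 -c "
from h import *
st();cases('top')"
```

```text
t 8.47 p [0.4    0.2933 0.0425] jaw -81.4 x [ 0.032  0.011 -0.999] F [-0.5 -0.8 -0.2] w 1.002
top case 572.6 -407.5 size 72.2 58.0 long deg 46.1 z 0.0554
top case 444.0 135.7 size 56.2 72.1 long deg 104.8 z 0.0557
```

Request:
send_rows --increments '[[[40,0,0,0,0],[40,0,0,0,0],[40,0,0,0,0],[40,0,0,0,0],[40,0,0,2,0],[40,0,0,4,0],[40,0,0,5,0],[40,0,0,5,0],[40,0,0,0,0]]]' --force 60

```text
time_s: 9.65
eef_pos: [0.3984, 0.2918, 0.2059]
ee_rot: [[0.029, 0.149, -0.988], [0.008, -0.989, -0.149], [-1.0, -0.004, -0.03]]
contact_force: [-0.5, 0.4, -1.9]
gripper_width: 0.642
```

Request:
send_rows --increments '[[[40,2.7,-0.6,0,0.169],[40,2.7,-0.6,0,0.169],[40,2.7,-0.6,0,0.169],[40,2.7,-0.6,0,0.169],[40,2.7,-0.6,0,0.169],[40,2.7,-0.6,0,0.169],[40,2.7,-0.6,0,0.169],[40,2.7,-0.6,0,0.168],[40,0,0,0,0]]]'

```text
time_s: 10.78
eef_pos: [0.6161, 0.2398, 0.1871]
ee_rot: [[-0.02, 0.999, -0.026], [0.013, -0.025, -1.0], [-1.0, -0.021, -0.012]]
contact_force: [0.9, 0.1, -2.1]
gripper_width: 0.643
```

```bash
python3 -c "
from h import *
st();cases('top')"
```

```text
t 10.78 p [0.6161 0.2398 0.1871] jaw -1.5 x [-0.02   0.013 -1.   ] F [ 0.9  0.1 -2.1] w 0.643
top case 572.1 -407.6 size 72.4 57.3 long deg 44.6 z 0.0556
top case 443.9 135.7 size 56.0 71.9 long deg 105.1 z 0.0556
```

Request:
send_rows --increments '[[[40,0.6,-1.6,0,-0.044],[40,0.6,-1.5,0,0],[40,0,0,0,0]]]'

```text
time_s: 11.2
eef_pos: [0.6264, 0.2072, 0.1863]
ee_rot: [[-0.022, 0.997, -0.077], [0.013, -0.076, -0.997], [-1.0, -0.023, -0.012]]
contact_force: [-0.2, -0.0, -1.9]
gripper_width: 0.65
```

```bash
python3 -c "
from h import *
st();cap('wrist','w3')"
```

```text
t 11.2 p [0.6264 0.2072 0.1863] jaw -4.4 x [-0.022  0.013 -1.   ] F [-0.2 -0.  -1.9] w 0.65
```

View pics/w3.png

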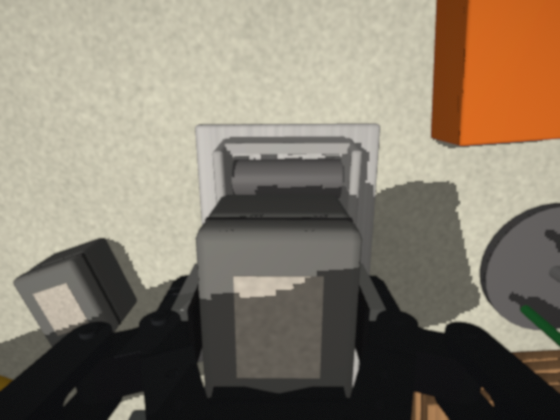

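```bash
python3 - <<'E'
from h import *
im,d,K,T=cap("wrist"); W=cloud(d,K,T); S=lane(W)
m=(W[...,2]>.185)&(W[...,2]<.215)&(W[...,1]>.2)&(abs(W[...,0]-.626)<.045)
p=W[m]; print(p.shape, np.percentile(p,[1,50,99],axis=0).round(4))
m=(S[...,1]>.233)&(S[...,1]<.25)&(S[...,2]>.005)&(S[...,2]<.03); q=S[m]; print("rail end x",np.percentile(q,[0,1,50,99,100],axis=0).round(4))
m=(S[...,1]>.21)&(S[...,1]<.232)&(abs(S[...,2])<.004)&(abs(S[...,0])<.06); q=S[m]; print("roller",np.percentile(q,[0,1,50,99,100],axis=0).round(4))
E
```

```text
(24027, 3) [[0.587  0.2006 0.1866]
 [0.6266 0.221  0.1981]
 [0.666  0.2431 0.2141]]
rail end x [[-0.0391  0.2331  0.005 ]
 [-0.039   0.2331  0.0056]
 [ 0.0348  0.2391  0.0116]
 [ 0.0404  0.2442  0.0134]
 [ 0.0409  0.2445  0.0139]]
roller [[-0.0334  0.21   -0.004 ]
 [-0.0331  0.2147 -0.0039]
 [ 0.0018  0.2237 -0.0007]
 [ 0.0349  0.2308  0.0019]
 [ 0.0351  0.2319  0.004 ]]
```

Request:
send_rows --increments '[[[40,0.25,-0.2,-1.5,0],[40,0,0,-1.3,0],[40,0,0,-0.9,0],[40,0,0,0,0]]]'

```text
time_s: 11.8
eef_pos: [0.6281, 0.2074, 0.1465]
ee_rot: [[-0.022, 0.997, -0.074], [0.014, -0.074, -0.997], [-1.0, -0.023, -0.012]]
contact_force: [0.2, -0.5, -2.0]
gripper_width: 0.646
```

```bash
python3 -c "
from h import *
st()"
```

```text
t 11.8 p [0.6281 0.2074 0.1465] jaw -4.2 x [-0.022  0.014 -1.   ] F [ 0.2 -0.5 -2. ] w 0.646
```

Not yet touching. I lower a little more and open.

Request:
send_rows --increments '[[[40,0.05,-0.1,-0.3,0],[40,0,0,-0.1,0],[75,0,0,0,0],[80,0,0,0,0],[80,0,0,0,0],[80,0,0,0,0],[80,0,0,0,0]]]'

```text
time_s: 12.68
eef_pos: [0.6289, 0.2074, 0.146]
ee_rot: [[-0.02, 0.997, -0.073], [0.016, -0.072, -0.997], [-1.0, -0.021, -0.015]]
contact_force: [-0.0, -0.2, -0.1]
gripper_width: 0.798
```

```bash
python3 -c "
from h import *
st(); plate('top'); cap('scene','s3'); cases('top')"
```

```text
t 12.68 p [0.6289 0.2074 0.146 ] jaw -4.1 x [-0.02   0.016 -1.   ] F [-0.  -0.2 -0.1] w 0.798
top plate px 125 y max/med/min [-0.1833 -0.1864 -0.1947]
top case 572.2 -407.5 size 72.0 57.1 long deg 44.7 z 0.0555
```

View pics/s3.png

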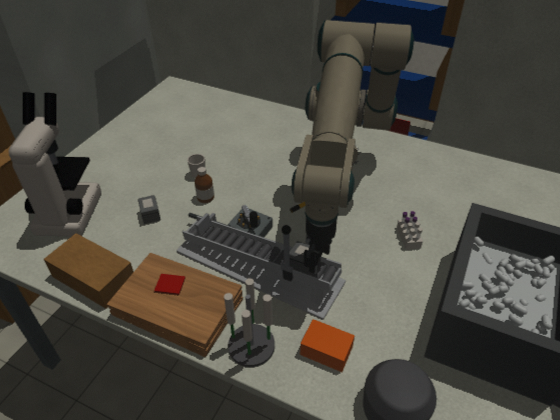

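Request:
send_rows --increments '[[[90,0,0,0.5,0],[100,0,0,3,0],[100,0,0,4,0],[100,0,0,3,0],[100,0,0,0,0]]]'

```text
time_s: 13.45
eef_pos: [0.6282, 0.2072, 0.2551]
ee_rot: [[-0.02, 0.997, -0.073], [0.016, -0.072, -0.997], [-1.0, -0.021, -0.015]]
contact_force: [0.2, 0.1, -0.6]
gripper_width: 1.0
```

```bash
cat >> h.py <<'E'
def onlane(n="top"):
    im,d,K,T=cap(n); S=lane(cloud(d,K,T))
    m=(abs(S[...,0])<.03)&(S[...,2]>.045)&(S[...,2]<.066)&(abs(S[...,1])<.24)
    y=np.round(S[m][:,1],2); u,c=np.unique(y,return_counts=True); print(n,"onlane",{float(a):int(b) for a,b in zip(u,c)})
E
python3 -c "
from h import *
st(); plate('top'); onlane('top');onlane('wrist'); cases('top')"
```

```text
t 13.45 p [0.6282 0.2072 0.2551] jaw -4.1 x [-0.02   0.016 -1.   ] F [ 0.2  0.1 -0.6] w 1.0
top plate px 319 y max/med/min [ 0.0999  0.0647 -0.1943]
top onlane {-0.19: 78, -0.18: 14, 0.05: 7, 0.06: 103, 0.07: 99, 0.08: 102, 0.09: 105, 0.1: 103, 0.11: 104, 0.12: 99, 0.13: 15}
wrist onlane {0.05: 33, 0.06: 571, 0.07: 673, 0.08: 719, 0.09: 756, 0.1: 785, 0.11: 826, 0.12: 1283}
top case 572.3 -407.5 size 72.1 57.0 long deg 45.3 z 0.0554
```

Request:
send_rows --increments '[[[100,-4.4,-1.6,0,0.083],[100,-4.4,-1.6,0,0.083],[100,-4.4,-1.7,0,0.083],[100,-4.2,-1.7,0,0.083],[100,0,0,0,0]]]'

```text
time_s: 14.28
eef_pos: [0.4452, 0.1384, 0.2366]
ee_rot: [[-0.049, 0.963, 0.267], [-0.003, 0.267, -0.964], [-0.999, -0.048, -0.01]]
contact_force: [-0.4, 0.0, 1.1]
gripper_width: 1.003
```

```bash
python3 -c "
from h import *
st(); onlane('top'); cases('wrist'); cases('top')"
```

```text
t 14.28 p [0.4452 0.1384 0.2366] jaw 15.5 x [-0.049 -0.003 -0.999] F [-0.4  0.   1.1] w 1.003
top onlane {-0.19: 82, -0.18: 18, -0.01: 26, 0.0: 97, 0.01: 100, 0.02: 105, 0.03: 101, 0.04: 102, 0.05: 101, 0.06: 92}
wrist case 443.6 135.2 size 56.1 72.3 long deg 105.2 z 0.056
top case 572.7 -407.8 size 72.3 59.0 long deg 45.7 z 0.0555
```

Request:
send_rows --increments '[[[100,-0.1,-0.3,-4,0],[100,0,0,-4,0],[100,0,0,-4,0],[100,0,0,-4,0],[100,0,0,-3,0],[100,0,0,0,0]]]'

```text
time_s: 15.18
eef_pos: [0.4516, 0.1378, 0.0407]
ee_rot: [[-0.046, 0.964, 0.264], [-0.002, 0.264, -0.965], [-0.999, -0.045, -0.01]]
contact_force: [0.1, -0.6, 0.5]
gripper_width: 0.998
```

```bash
python3 -c "
from h import *
st(); onlane('top')"
```

```text
t 15.18 p [0.4516 0.1378 0.0407] jaw 15.3 x [-0.046 -0.002 -0.999] F [ 0.1 -0.6  0.5] w 0.998
top onlane {-0.19: 80, -0.18: 15, -0.08: 53, -0.07: 97, -0.06: 98, -0.05: 100, -0.04: 101, -0.03: 101, -0.02: 103, -0.01: 65}
```

Request:
send_rows --increments '[[[100,-0.8,-0.25,0.15,0],[100,0,0,0,0]]]'

```text
time_s: 15.48
eef_pos: [0.4461, 0.1359, 0.0467]
ee_rot: [[-0.039, 0.964, 0.264], [-0.001, 0.264, -0.965], [-0.999, -0.038, -0.009]]
contact_force: [0.3, -0.0, 0.6]
gripper_width: 1.006
```

Request:
send_rows --increments '[[[40,0,0,0,0],[40,0,0,0,0],[40,0,0,0,0],[40,0,0,0,0],[40,0,0,2,0],[40,0,0,4,0],[40,0,0,5,0],[40,0,0,5,0],[40,0,0,0,0]]]' --force 60

```text
time_s: 16.6
eef_pos: [0.4445, 0.1355, 0.2108]
ee_rot: [[-0.042, 0.964, 0.263], [-0.002, 0.264, -0.965], [-0.999, -0.041, -0.01]]
contact_force: [0.2, -0.2, -3.2]
gripper_width: 0.644
```

```bash
python3 -c "
from h import *
st(); onlane('top'); cases('top')"
```

```text
t 16.6 p [0.4445 0.1355 0.2108] jaw 15.3 x [-0.042 -0.002 -0.999] F [ 0.2 -0.2 -3.2] w 0.644
top onlane {-0.19: 77, -0.18: 84, -0.17: 97, -0.16: 94, -0.15: 100, -0.14: 94, -0.13: 104, -0.12: 94, -0.11: 44}
top case 571.9 -407.5 size 72.9 57.5 long deg 44.9 z 0.0553
```

Request:
send_rows --increments '[[[40,3,3,0,-0.085],[40,3.5,3,0,-0.085],[40,4,1.2,0,-0.085],[40,4,0.2,0,-0.085],[40,3.8,0,0,0],[40,0,0,0,0]]]'

```text
time_s: 17.45
eef_pos: [0.6258, 0.2103, 0.187]
ee_rot: [[-0.075, 0.994, -0.085], [0.008, -0.085, -0.996], [-0.997, -0.076, -0.002]]
contact_force: [0.1, 0.1, -1.8]
gripper_width: 0.646
```

```bash
python3 -c "
from h import *
st(); onlane('top'); cases('top')"
```

```text
t 17.45 p [0.6258 0.2103 0.187 ] jaw -4.9 x [-0.075  0.008 -0.997] F [ 0.1  0.1 -1.8] w 0.646
top onlane {-0.19: 82, -0.18: 82, -0.17: 98, -0.16: 94, -0.15: 96, -0.14: 97, -0.13: 102, -0.12: 96, -0.11: 41, 0.17: 6}
top case 572.0 -406.9 size 72.7 57.2 long deg 46.4 z 0.0556
```

Request:
send_rows --increments '[[[40,0.3,-0.3,-1,0.015],[40,0,0,-1,0],[40,0,0,-1,0],[40,0,0,-0.4,0],[40,0,0,0,0]]]'

```text
time_s: 18.18
eef_pos: [0.6256, 0.2078, 0.1527]
ee_rot: [[-0.074, 0.995, -0.067], [0.008, -0.067, -0.998], [-0.997, -0.074, -0.003]]
contact_force: [2.0, -0.3, -2.7]
gripper_width: 0.643
```

```bash
python3 - <<'E'
from h import *
st()
im,d,K,T=cap("wrist"); W=cloud(d,K,T); S=lane(W)
m=(S[...,2]>.045)&(S[...,2]<.075)&(S[...,1]>.18)&(abs(S[...,0])<.026)
q=S[m]; print(m.sum(),np.percentile(q,[1,50,99],axis=0).round(4)); print(np.linalg.lstsq(np.c_[q[:,:2],np.ones(len(q))],q[:,2],rcond=None)[0])
E
```

```text
t 18.18 p [0.6256 0.2078 0.1527] jaw -3.8 x [-0.074  0.008 -0.997] F [ 2.  -0.3 -2.7] w 0.643
22462 [[-0.0255  0.1809  0.0474]
 [-0.      0.212   0.06  ]
 [ 0.0255  0.2359  0.0671]]
[-0.03316086 -0.16031947  0.09351108]
```

Request:
send_rows --increments '[[[40,0.3,-0.1,-0.1,0],[75,0,0,0,0],[80,0,0,0,0],[80,0,0,0,0],[80,0,0,0.2,0],[90,0,0,1.5,0],[100,0,0,2,0],[100,0,0,2,0],[100,0,0,2,0],[100,0,0,2,0]]]'

```text
time_s: 19.48
eef_pos: [0.6291, 0.207, 0.2582]
ee_rot: [[-0.069, 0.995, -0.067], [0.009, -0.066, -0.998], [-0.998, -0.07, -0.004]]
contact_force: [-0.6, 0.3, 0.1]
gripper_width: 0.999
```

```bash
python3 -c "
from h import *
st(); onlane('top'); cases('top')"
```

```text
t 19.48 p [0.6291 0.207  0.2582] jaw -3.8 x [-0.069  0.009 -0.998] F [-0.6  0.3  0.1] w 0.999
top onlane {-0.19: 76, -0.18: 81, -0.17: 99, -0.16: 100, -0.15: 98, -0.14: 95, -0.13: 100, -0.12: 98, -0.11: 42, 0.06: 30, 0.07: 101, 0.08: 101, 0.09: 106, 0.1: 104, 0.11: 101, 0.12: 107, 0.13: 80}
top case 572.7 -407.8 size 72.0 58.2 long deg 45.5 z 0.0554
```

Request:
send_rows --increments '[[[100,-2.2,0,0,0],[100,-2.2,0,0,0],[100,-2.2,0,0,0],[100,-2.2,0,0,0],[100,-2.2,0,0,0],[100,-2.2,0,0,0],[100,0,0,0,0]]]'

```text
time_s: 20.45
eef_pos: [0.4931, 0.2066, 0.2577]
ee_rot: [[-0.066, 0.996, -0.067], [0.01, -0.067, -0.998], [-0.998, -0.067, -0.005]]
contact_force: [0.6, -0.5, -0.0]
gripper_width: 1.001
```

Request:
send_rows --increments '[[[100,0,-3.5,0,0],[100,0,-3.5,0,0],[100,0,-3.5,0,0],[100,0,-3.5,0,0],[100,0,-3.5,0,0],[100,0,-3.5,0,0],[100,0,-3.5,0,0],[100,0,-3.5,0,0],[100,0,0,0,0]]]'

```text
time_s: 21.58
eef_pos: [0.4968, -0.0843, 0.2549]
ee_rot: [[-0.067, 0.995, -0.068], [0.009, -0.067, -0.998], [-0.998, -0.068, -0.005]]
contact_force: [0.8, 0.0, 1.4]
gripper_width: 0.999
```

Request:
send_rows --increments '[[[100,0,-3,0,-0.07],[100,0,-3,0,-0.07],[100,0,-3,0,-0.07],[100,0,-3,0,-0.07],[100,0,-3,0,-0.07],[100,0,-3,0,-0.07],[100,0,-3,0,-0.07],[100,0,-3,0,-0.07],[100,0,-3,0,-0.07],[100,0,0,0,0]]]'

```text
time_s: 22.82
eef_pos: [0.5022, -0.3581, 0.2514]
ee_rot: [[-0.048, 0.756, -0.653], [0.051, -0.651, -0.757], [-0.998, -0.07, -0.008]]
contact_force: [0.4, 0.3, 0.2]
gripper_width: 1.0
```

```bash
python3 -c "
from h import *
st(); onlane('top'); cases('top');cases('wrist')"
```

```text
t 22.82 p [ 0.5022 -0.3581  0.2514] jaw -40.7 x [-0.048  0.051 -0.998] F [0.4 0.3 0.2] w 1.0
top onlane {-0.19: 78, -0.18: 80, -0.17: 103, -0.16: 95, -0.15: 97, -0.14: 95, -0.13: 102, -0.12: 95, -0.11: 91, -0.1: 102, -0.09: 99, -0.08: 100, -0.07: 95, -0.06: 101, -0.05: 97, -0.04: 65}
wrist case 572.2 -408.9 size 72.4 56.3 long deg 44.7 z 0.056
```

Request:
send_rows --increments '[[[100,1.7,-1.25,0,-0.02],[100,1.7,-1.25,0,-0.02],[100,1.7,-1.25,0,-0.02],[100,1.7,-1.25,0,-0.02],[100,0,0,0,0]]]'

```text
time_s: 23.6
eef_pos: [0.5752, -0.4006, 0.2538]
ee_rot: [[-0.042, 0.71, -0.703], [0.054, -0.701, -0.711], [-0.998, -0.068, -0.009]]
contact_force: [-0.7, -0.7, -0.6]
gripper_width: 1.0
```

Request:
send_rows --increments '[[[100,0,0,-2.5,0],[100,0,0,-2.5,0],[100,0,0,-2.5,0],[100,0,0,-2.5,0],[100,0,0,-2.5,0],[100,0,0,-2.5,0],[100,0,0,0,0]]]'

```text
time_s: 24.48
eef_pos: [0.5744, -0.3919, 0.1045]
ee_rot: [[-0.039, 0.719, -0.694], [0.052, -0.692, -0.72], [-0.998, -0.064, -0.01]]
contact_force: [0.2, 0.6, -0.2]
gripper_width: 1.001
```

```bash
python3 -c "
from h import *
st(); cases('wrist')"
```

```text
t 24.48 p [ 0.5744 -0.3919  0.1045] jaw -43.9 x [-0.039  0.052 -0.998] F [ 0.2  0.6 -0.2] w 1.001
wrist case 572.6 -408.6 size 72.0 56.6 long deg 45.0 z 0.056
```

Request:
send_rows --increments '[[[100,-0.2,-1.7,0,-0.02],[100,0,0,0,0],[100,0,0,-2,0],[100,0,0,-2,0],[100,0,0,-2,0],[100,0,0,0,0]]]'

```text
time_s: 25.28
eef_pos: [0.5731, -0.4106, 0.0451]
ee_rot: [[-0.033, 0.705, -0.709], [0.049, -0.707, -0.705], [-0.998, -0.058, -0.011]]
contact_force: [-0.2, -0.3, -1.0]
gripper_width: 0.998
```

```bash
python3 -c "
from h import *
st(); cases('wrist')"
```

```text
t 25.27 p [ 0.5731 -0.4106  0.0451] jaw -45.1 x [-0.033  0.049 -0.998] F [-0.2 -0.3 -1. ] w 0.998
wrist case 573.0 -408.0 size 71.3 56.5 long deg 45.4 z 0.056
```

Request:
send_rows --increments '[[[40,0,0,0,0],[40,0,0,0,0],[40,0,0,0,0],[40,0,0,0,0],[40,0,0,2,0],[40,0,0,3,0],[40,0,0,4,0],[40,0,0,5,0],[40,0,0,5,0],[40,0,0,0,0]]]' --force 60

```text
time_s: 26.58
eef_pos: [0.5732, -0.4104, 0.2524]
ee_rot: [[-0.025, 0.705, -0.708], [0.042, -0.707, -0.706], [-0.999, -0.048, -0.012]]
contact_force: [-0.2, 0.2, -2.9]
gripper_width: 0.647
```

Request:
send_rows --increments '[[[40,-1.3,2.5,0,0.07],[40,-1.3,2.5,0,0.07],[40,-1.3,2.5,0,0.07],[40,-1.3,2.5,0,0.07],[40,-1.3,2.5,0,0.07],[40,-1.2,2.5,0,0.07],[40,0,3,0,0.07],[40,0,3,0,0.07],[40,0,3,0,0.07],[40,0,0,0,0]]]'

```text
time_s: 27.82
eef_pos: [0.4891, -0.1615, 0.2454]
ee_rot: [[-0.055, 0.989, -0.137], [0.022, -0.136, -0.99], [-0.998, -0.058, -0.014]]
contact_force: [-0.4, 0.4, -2.6]
gripper_width: 0.646
```

```bash
python3 -c "
from h import *
st(); onlane('top')"
```

```text
t 27.82 p [ 0.4891 -0.1615  0.2454] jaw -7.8 x [-0.055  0.022 -0.998] F [-0.4  0.4 -2.6] w 0.646
top onlane {-0.19: 2, -0.18: 7, -0.17: 29, -0.16: 66, -0.15: 97, -0.14: 93, -0.13: 102, -0.12: 100, -0.11: 93, -0.1: 98, -0.09: 96, -0.08: 99, -0.07: 95, -0.06: 102, -0.05: 99, -0.04: 68}
```

Request:
send_rows --increments '[[[40,0,3.1,0,0.03],[40,0,3.1,0,0.03],[40,0,3.1,0,0],[40,0,3.1,0,0],[40,0,3.1,0,0],[40,0,3.1,0,0],[40,0,3.1,0,0],[40,0,3.1,0,0],[40,0,3.1,0,0],[40,0,0,0,0]]]'

```text
time_s: 29.12
eef_pos: [0.4887, 0.1157, 0.2413]
ee_rot: [[-0.062, 0.993, -0.098], [0.016, -0.097, -0.995], [-0.998, -0.063, -0.01]]
contact_force: [-0.5, -1.5, -2.9]
gripper_width: 0.648
```

Request:
send_rows --increments '[[[40,0,3,0,0],[40,0,3,0,0],[40,0,2,0,0],[40,0,0,0,0],[40,2,0,0,0],[40,2,0,0,0],[40,2,0,0,0],[40,2,0,0,0],[40,2,0,0,0],[40,0,0,0,0]]]'

```text
time_s: 30.38
eef_pos: [0.5954, 0.181, 0.2385]
ee_rot: [[-0.064, 0.991, -0.118], [0.01, -0.118, -0.993], [-0.998, -0.065, -0.002]]
contact_force: [-0.1, -0.0, -3.1]
gripper_width: 0.647
```

```bash
python3 -c "
from h import *
st(); onlane('top')"
```

```text
t 30.38 p [0.5954 0.181  0.2385] jaw -6.8 x [-0.064  0.01  -0.998] F [-0.1 -0.  -3.1] w 0.647
top onlane {-0.19: 80, -0.18: 81, -0.17: 96, -0.16: 99, -0.15: 99, -0.14: 96, -0.13: 95, -0.12: 103, -0.11: 93, -0.1: 98, -0.09: 102, -0.08: 99, -0.07: 98, -0.06: 99, -0.05: 102, -0.04: 62}
```

Request:
send_rows --increments '[[[40,0,1.4,0,0.025],[40,0.8,1.3,-0.5,0.025],[40,1.2,0,-1,0],[40,1.3,0,-1,0],[40,0,0,-1,0],[40,0,0,0,0]]]'

```text
time_s: 31.18
eef_pos: [0.6286, 0.2103, 0.2]
ee_rot: [[-0.067, 0.996, -0.063], [0.005, -0.063, -0.998], [-0.998, -0.067, -0.001]]
contact_force: [-0.0, 0.3, -2.0]
gripper_width: 0.646
```

```bash
python3 - <<'E'
from h import *
st()
im,d,K,T=cap("wrist"); W=cloud(d,K,T); 
m=(W[...,2]>.19)&(W[...,2]<.23)&(W[...,1]>.19)&(abs(W[...,0]-.63)<.022)
q=W[m]; print(m.sum(),np.percentile(q,[1,50,99],axis=0).round(4)); print(np.linalg.lstsq(np.c_[q[:,:2]-[.63,.21],np.ones(len(q))],q[:,2],rcond=None)[0])
E
```

```text
t 31.18 p [0.6286 0.2103 0.2   ] jaw -3.6 x [-0.067  0.005 -0.998] F [-0.   0.3 -2. ] w 0.646
19609 [[0.6084 0.1908 0.1953]
 [0.63   0.2238 0.2075]
 [0.6515 0.2481 0.2091]]
[-0.02218015 -0.06482598  0.20777084]
```

Request:
send_rows --increments '[[[40,0,-0.3,-1.2,0],[40,0,0,-1.2,0],[40,0,0,-1.2,0],[40,0,0,-1,0],[40,0,0,0,0]]]'

```text
time_s: 31.85
eef_pos: [0.6281, 0.2069, 0.1519]
ee_rot: [[-0.066, 0.996, -0.063], [0.006, -0.063, -0.998], [-0.998, -0.066, -0.001]]
contact_force: [1.2, -0.5, -2.3]
gripper_width: 0.648
```

```bash
python3 - <<'E'
from h import *
st()
E
```

```text
t 31.85 p [0.6281 0.2069 0.1519] jaw -3.6 x [-0.066  0.006 -0.998] F [ 1.2 -0.5 -2.3] w 0.648
```

Request:
send_rows --increments '[[[40,0.1,-0.1,-0.2,0],[75,0,0,0,0],[80,0,0,0,0],[80,0,0,0,0],[80,0,0,0.2,0],[90,0,0,1.5,0],[100,0,0,2,0],[100,0,0,2,0],[100,0,0,2,0],[100,0,0,2,0]]]'

```text
time_s: 33.1
eef_pos: [0.63, 0.2061, 0.257]
ee_rot: [[-0.059, 0.996, -0.063], [0.007, -0.063, -0.998], [-0.998, -0.059, -0.004]]
contact_force: [-0.1, -0.8, 0.5]
gripper_width: 1.001
```

Request:
send_rows --increments '[[[60,-2.2,0,0,0],[40,-2.2,0,0,0],[30,-2.2,0,0,0],[15,-1.5,0,0,0],[0,0,0,0,0],[0,0,0,0,0],[0,0,0,0,0],[0,0,0,0,0]]]'

```text
time_s: 34.1
eef_pos: [0.5492, 0.2062, 0.2678]
ee_rot: [[-0.045, 0.997, -0.064], [0.011, -0.063, -0.998], [-0.999, -0.046, -0.008]]
contact_force: [0.1, -0.0, -0.4]
gripper_width: 0.001
```

```bash
python3 -c "
from h import *
st(); onlane('top'); cases('top')"
```

```text
t 34.1 p [0.5492 0.2062 0.2678] jaw -3.6 x [-0.045  0.011 -0.999] F [ 0.1 -0.  -0.4] w 0.001
top onlane {-0.19: 80, -0.18: 79, -0.17: 102, -0.16: 98, -0.15: 94, -0.14: 95, -0.13: 99, -0.12: 102, -0.11: 95, -0.1: 95, -0.09: 98, -0.08: 101, -0.07: 98, -0.06: 100, -0.05: 101, -0.04: 97, -0.03: 99, -0.02: 102, -0.01: 97, 0.0: 101, 0.01: 100, 0.02: 105, 0.03: 76}
```

All three cases are in a row at the plate, with the row's end at lane y ≈ +0.034. Next I go round the keeper ball with the fingers shut, to push it over from its far side.

Request:
send_rows --increments '[[[0,0,-1,2.5,0],[0,0,-2,2.5,0],[0,0,-2.5,0,0],[0,1,-2.5,0,0],[0,2,0,0,0],[0,2,0,0,0],[0,2,0,0,0],[0,2,0,0,0],[0,2,0,0,0],[0,0,0,0,0]]]'

```text
time_s: 35.45
eef_pos: [0.6627, 0.1229, 0.3168]
ee_rot: [[-0.049, 0.997, -0.064], [0.01, -0.064, -0.998], [-0.999, -0.049, -0.007]]
contact_force: [0.1, -0.1, -0.0]
gripper_width: -0.001
```

```bash
python3 -c "
from h import *
st(); cap('wrist','w4')
im,d,K,T=cap('wrist'); W=cloud(d,K,T); m=(W[...,2]>.22)&(W[...,2]<.262)&(abs(W[...,0]-.655)<.04)&(abs(W[...,1]-.122)<.03); print(m.sum(), W[m].mean(0) if m.any() else '')
im,d,K,T=cap('top','t4')"
```

```text
t 35.45 p [0.6627 0.1229 0.3168] jaw -3.7 x [-0.049  0.01  -0.999] F [ 0.1 -0.1 -0. ] w -0.001
1538 [0.65750345 0.12611058 0.24893521]
```

View pics/w4.png

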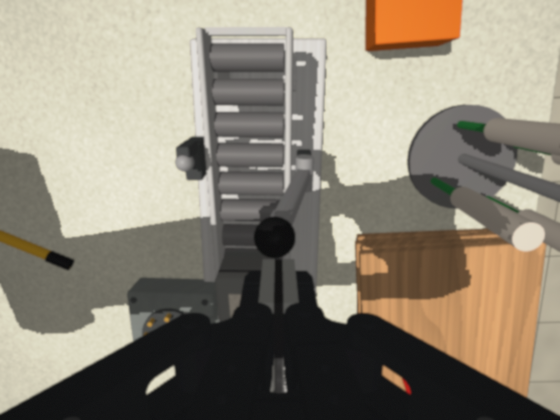

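```bash
python3 - <<'E'
from h import *
z=np.load("top0.npz");W=cloud(z["d"],z["K"],z["T"])
m=(W[...,0]>.7)&(W[...,0]<1.1)&(W[...,1]<.25)&(W[...,1]>-.02)&(W[...,2]>.05)
for a in np.arange(.05,.45,.05):
    q=W[m&(W[...,2]>=a)&(W[...,2]<a+.05)]
    if len(q): print(round(a,2),len(q),q.min(0).round(3),q.max(0).round(3))
E
```

```text
0.05 1685 [ 0.735 -0.02   0.05 ] [0.937 0.25  0.096]
0.1 213 [0.808 0.069 0.107] [0.903 0.169 0.15 ]
0.15 346 [0.807 0.069 0.15 ] [0.901 0.171 0.2  ]
0.2 338 [0.808 0.069 0.201] [0.911 0.172 0.216]
```

The ball is at pixel (275,236), the hinge at (304,158) and the catch post at (190,160). The stand behind is clear (x > 0.80).

Request:
send_rows --increments '[[[0,1.7,0,0,0],[0,1.7,0,0,0],[0,0,0,0,0],[0,0,0,-2,0],[0,0,0,-2,0],[0,0,0,-2,0],[0,0,0,0,0]]]'

```text
time_s: 36.48
eef_pos: [0.6914, 0.1242, 0.2625]
ee_rot: [[-0.042, 0.997, -0.062], [0.011, -0.061, -0.998], [-0.999, -0.043, -0.009]]
contact_force: [0.5, 0.7, -0.3]
gripper_width: 0.001
```

```bash
python3 -c "
from h import *
st()"
```

```text
t 36.48 p [0.6914 0.1242 0.2625] jaw -3.5 x [-0.042  0.011 -0.999] F [ 0.5  0.7 -0.3] w 0.001
```

Request:
send_rows --increments '[[[0,0,-0.1,-0.6,0],[0,-1,0,0,0],[0,-1,0.1,-0.1,0],[0,-1,0.1,-0.1,0],[0,-1,0.1,-0.2,0],[0,-1,0.1,-0.4,0],[0,-1,0.1,-0.5,0],[0,-1,0.1,-0.6,0],[0,0,0,0,0]]]'

```text
time_s: 37.6
eef_pos: [0.6198, 0.1291, 0.2473]
ee_rot: [[-0.024, 0.998, -0.062], [0.013, -0.062, -0.998], [-1.0, -0.025, -0.012]]
contact_force: [0.4, 0.3, 0.6]
gripper_width: 0.001
```

```bash
python3 -c "
from h import *
st(); im,d,K,T=cap('scene'); cv2.imwrite('pics/s5.png',cv2.resize(cv2.convertScaleAbs(im[160:320,170:380],alpha=1.8),None,fx=3.5,fy=3.5,interpolation=cv2.INTER_CUBIC))"
```

```text
t 37.6 p [0.6198 0.1291 0.2473] jaw -3.5 x [-0.024  0.013 -1.   ] F [0.4 0.3 0.6] w 0.001
```

View pics/s5.png

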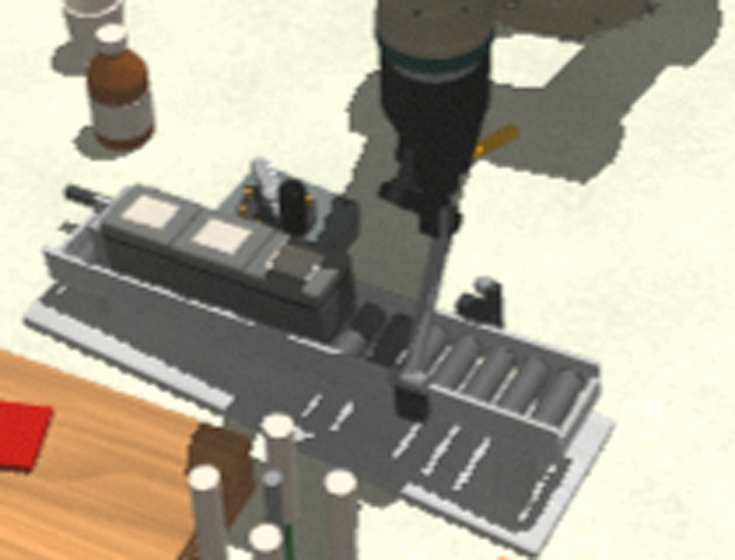

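The bar leans toward the near side, with the fingers behind the ball and the three-case row at the plate intact. Now I go on top of the ball and press down.

Request:
send_rows --increments '[[[0,-1.2,0.1,1,0],[0,-1.3,0.1,0.2,0],[0,0,0.1,0,0],[0,-0.6,0.1,-1,0],[0,-0.6,0.1,-1,0],[0,-0.6,0.1,-1,0],[0,-0.6,0.1,-1,0],[0,-0.3,0.1,-1,0],[0,-0.3,0.1,-1,0],[0,0,0,0,0]]]'

```text
time_s: 38.9
eef_pos: [0.5552, 0.1398, 0.2152]
ee_rot: [[-0.035, 0.998, -0.059], [0.015, -0.059, -0.998], [-0.999, -0.036, -0.013]]
contact_force: [-3.4, -1.4, 2.3]
gripper_width: 0.002
```

```bash
cat >> h.py <<'E'
def sc(name):
    im,d,K,T=cap('scene'); cv2.imwrite('pics/%s.png'%name,cv2.resize(cv2.convertScaleAbs(im[160:320,170:380],alpha=1.8),None,fx=3.5,fy=3.5,interpolation=cv2.INTER_CUBIC))
E
python3 -c "
from h import *
st(); sc('s6')"
```

```text
t 38.9 p [0.5552 0.1398 0.2152] jaw -3.4 x [-0.035  0.015 -0.999] F [-3.4 -1.4  2.3] w 0.002
```

View pics/s6.png

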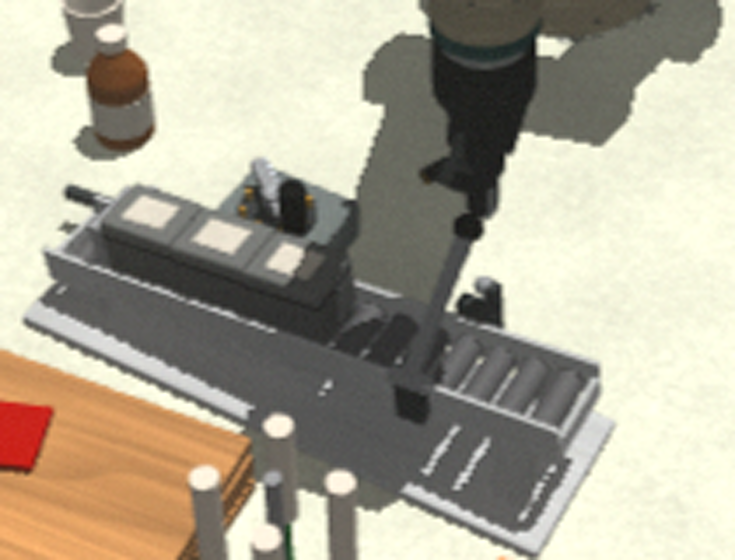

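Request:
send_rows --increments '[[[0,-0.4,0,0.5,0],[0,0,0,2,0],[0,0,0,2,0],[0,1.7,-0.1,0,0],[0,1.7,-0.1,0,0],[0,0,0,0,0]]]'

```text
time_s: 39.7
eef_pos: [0.5865, 0.138, 0.2642]
ee_rot: [[-0.029, 0.998, -0.059], [0.016, -0.059, -0.998], [-0.999, -0.03, -0.014]]
contact_force: [-0.4, -0.4, 0.7]
gripper_width: 0.002
```

```bash
python3 -c "
from h import *
st()
im,d,K,T=cap('wrist'); W=cloud(d,K,T); m=(W[...,2]>.17)&(W[...,2]<.225)&(abs(W[...,0]-.585)<.04)&(abs(W[...,1]-.132)<.03); 
k,l,s,c=cv2.connectedComponentsWithStats(m.astype(np.uint8))
for i in range(1,k):
  if s[i,4]>60: print(s[i,4],W[l==i].min(0).round(4),W[l==i].mean(0).round(4),W[l==i].max(0).round(4))"
```

```text
t 39.7 p [0.5865 0.138  0.2642] jaw -3.4 x [-0.029  0.016 -0.999] F [-0.4 -0.4  0.7] w 0.002
2364 [0.5582 0.1236 0.17  ] [0.5805 0.137  0.1874] [0.6097 0.147  0.2003]
```

Request:
send_rows --increments '[[[0,-0.6,0,-1,0],[0,-0.5,0,-1.2,0],[0,-0.2,0,-1.2,0],[0,-0.3,0.1,-1,0],[0,-0.3,0.1,-1,0],[0,-0.3,0.1,-1,0],[0,-0.2,0.1,-1,0],[0,0,0,0,0]]]'

```text
time_s: 40.75
eef_pos: [0.5591, 0.1428, 0.1873]
ee_rot: [[-0.029, 0.998, -0.058], [0.016, -0.058, -0.998], [-0.999, -0.029, -0.015]]
contact_force: [0.3, 0.1, 0.2]
gripper_width: -0.002
```

```bash
cat >> h.py <<'E'
def kball(n='wrist',lo=.12,hi=.225):
    im,d,K,T=cap(n); W=cloud(d,K,T); m=(W[...,2]>lo)&(W[...,2]<hi)&(abs(W[...,0]-.57)<.045)&(abs(W[...,1]-.14)<.02)
    k,l,s,c=cv2.connectedComponentsWithStats(m.astype(np.uint8))
    for i in range(1,k):
      if s[i,4]>60: print(n,s[i,4],W[l==i].min(0).round(4),W[l==i].mean(0).round(4),W[l==i].max(0).round(4))
E
python3 -c "
from h import *
st(); kball()"
```

```text
t 40.75 p [0.5591 0.1428 0.1873] jaw -3.3 x [-0.029  0.016 -0.999] F [0.3 0.1 0.2] w -0.002
wrist 732 [0.5669 0.1451 0.1303] [0.5746 0.1537 0.1399] [0.5827 0.16   0.144 ]
wrist 18223 [0.525  0.1297 0.1324] [0.5658 0.1476 0.2002] [0.615  0.1581 0.225 ]
```

Request:
send_rows --increments '[[[0,-0.2,0,-0.8,0],[0,-0.1,0.1,-0.8,0],[0,0,0,-0.8,0]]]'

```text
time_s: 41.18
eef_pos: [0.5569, 0.1442, 0.1646]
ee_rot: [[-0.025, 0.998, -0.058], [0.018, -0.058, -0.998], [-1.0, -0.026, -0.016]]
contact_force: [-1.4, 0.7, 3.1]
gripper_width: 0.003
```

```bash
python3 -c "
from h import *
st()"
```

```text
t 41.17 p [0.5569 0.1442 0.1646] jaw -3.3 x [-0.025  0.018 -1.   ] F [-1.4  0.7  3.1] w 0.003
```

Request:
send_rows --increments '[[[0,-0.1,0,-0.8,0],[0,-0.1,0,-0.8,0],[0,0,0,-0.5,0],[0,0,0,-0.5,0]]]'

```text
time_s: 41.68
eef_pos: [0.5562, 0.1444, 0.1541]
ee_rot: [[-0.014, 0.998, -0.058], [0.019, -0.057, -0.998], [-1.0, -0.015, -0.018]]
contact_force: [-17.2, -3.1, 28.6]
gripper_width: 0.001
```

```bash
python3 -c "
from h import *
st()"
```

```text
t 41.67 p [0.5562 0.1444 0.1541] jaw -3.3 x [-0.014  0.019 -1.   ] F [-17.2  -3.1  28.6] w 0.001
```

Request:
send_rows --increments '[[[0,0,0,0.8,0],[0,0,0,2,0],[0,0,0,3,0],[0,-1,-1.5,3,0],[20,-1,-3,0,0],[60,0,-3,0,0],[100,0,-3,0,0],[100,0,0,0,0]]]'

```text
time_s: 42.68
eef_pos: [0.5355, 0.0355, 0.2407]
ee_rot: [[-0.015, 0.998, -0.058], [0.016, -0.058, -0.998], [-1.0, -0.016, -0.015]]
contact_force: [-0.2, 0.3, 1.1]
gripper_width: 0.829
```

```bash
python3 -c "
from h import *
st(); kball('wrist',.1,.2);kball('top',.1,.2); onlane('top'); sc('s7')"
```

```text
t 42.67 p [0.5355 0.0355 0.2407] jaw -3.3 x [-0.015  0.016 -1.   ] F [-0.2  0.3  1.1] w 0.829
wrist 4760 [0.5394 0.1201 0.1   ] [0.5743 0.1423 0.1269] [0.615  0.16   0.1439]
top onlane {-0.19: 82, -0.18: 81, -0.17: 99, -0.16: 95, -0.15: 99, -0.14: 95, -0.13: 102, -0.12: 98, -0.11: 92, -0.1: 101, -0.09: 100, -0.08: 100, -0.07: 97, -0.06: 59, -0.05: 2, -0.02: 24}
```

View pics/s7.png

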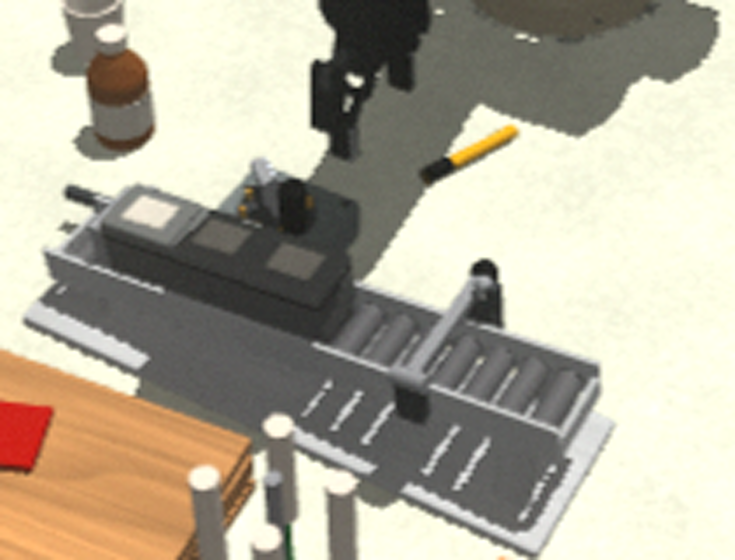

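```bash
python3 - <<'E'
from h import *
im,d,K,T=cap("wrist"); S=lane(cloud(d,K,T))
for x in np.arange(-.085,.06,.01):
    m=(abs(S[...,0]-x)<.004)&(abs(S[...,1]-.128)<.012)&(S[...,2]>.01)
    q=S[m]
    if len(q)>5: print(round(x,3),len(q),"z90",np.percentile(q[:,2],90).round(4),"y",np.percentile(q[q[:,2]>.025][:,1],[2,98]).round(4) if (q[:,2]>.025).any() else '')
kn=cloud(d,K,T); m=(kn[...,2]>.117)&(kn[...,2]<.132)&(np.hypot(kn[...,0]-.535,kn[...,1]+.042)<.03); print(m.sum(),cv2.minAreaRect((kn[m][:,:2]*1000).astype(np.float32)) if m.any() else '')
im,d,K,T=cap("top"); kn=cloud(d,K,T); m=(kn[...,2]>.11)&(kn[...,2]<.135)&(np.hypot(kn[...,0]-.535,kn[...,1]+.042)<.03); print('top',m.sum(),cv2.minAreaRect((kn[m][:,:2]*1000).astype(np.float32)) if m.any() else '')
E
```

```text
-0.085 100 z90 0.0372 y [0.1204 0.1336]
-0.075 539 z90 0.0419 y [0.117 0.138]
-0.065 412 z90 0.0408 y [0.1177 0.1365]
-0.055 624 z90 0.0478 y [0.1213 0.1396]
-0.045 545 z90 0.0486 y [0.1215 0.1396]
-0.035 420 z90 0.0367 y [0.1216 0.1332]
-0.025 287 z90 0.0368 y [0.1212 0.1327]
-0.015 293 z90 0.0369 y [0.1213 0.1329]
-0.005 296 z90 0.0369 y [0.1215 0.133 ]
0.005 298 z90 0.037 y [0.1216 0.1332]
0.015 291 z90 0.037 y [0.1213 0.1327]
0.025 293 z90 0.037 y [0.1214 0.1328]
0.035 434 z90 0.0367 y [0.1215 0.133 ]
0.045 859 z90 0.0371 y [0.1166 0.1395]
0.055 487 z90 0.0387 y [0.1162 0.1396]
795 ((533.1361083984375, -40.934356689453125), (22.687040328979492, 23.31726837158203), 16.237199783325195)
top 64 ((533.0389404296875, -44.36030960083008), (16.745746612548828, 21.395597457885742), 88.29895782470703)
```

The bar lies flat at 0: its top is 37 mm above the rollers all along, under the catch. Next is the crank knob at (0.5335, −0.041), with the jaws turned along y.

Request:
send_rows --increments '[[[100,0,-0.85,0,-0.168],[100,0,-0.85,0,-0.168],[100,0,-0.85,0,-0.168],[100,0,-0.85,0,-0.168],[100,0,-0.85,0,-0.168],[100,0,-0.85,0,-0.168],[100,0,-0.85,0,-0.168],[100,0,-0.85,0,-0.168],[100,-0.2,-0.85,0,-0.168],[100,0,0,0,0]]]'

```text
time_s: 44.22
eef_pos: [0.5341, -0.034, 0.2407]
ee_rot: [[0.017, -0.032, -0.999], [0.015, -0.999, 0.033], [-1.0, -0.016, -0.017]]
contact_force: [-0.3, -0.7, -0.5]
gripper_width: 1.0
```

```bash
python3 - <<'E'
from h import *
st()
im,d,K,T=cap("wrist"); kn=cloud(d,K,T); m=(kn[...,2]>.117)&(kn[...,2]<.132)&(np.hypot(kn[...,0]-.533,kn[...,1]+.041)<.03); print(m.sum(),cv2.minAreaRect((kn[m][:,:2]*1000).astype(np.float32)) if m.any() else '')
E
```

```text
t 44.23 p [ 0.5341 -0.034   0.2407] jaw -91.9 x [ 0.017  0.015 -1.   ] F [-0.3 -0.7 -0.5] w 1.0
917 ((533.1143798828125, -41.47307205200195), (22.39700698852539, 22.9772891998291), 15.85324764251709)
```

Request:
send_rows --increments '[[[100,-0.1,-0.75,-2,0],[100,0,0,-2.5,0],[100,0,0,-2.5,0],[100,0,0,-2.5,0],[100,0,0,-2.2,0],[100,0,0,-0.8,0],[100,0,0,0,0]]]'

```text
time_s: 45.15
eef_pos: [0.5342, -0.0371, 0.1133]
ee_rot: [[0.02, -0.002, -1.0], [0.017, -1.0, 0.003], [-1.0, -0.017, -0.02]]
contact_force: [-0.8, 0.1, -0.2]
gripper_width: 1.003
```

```bash
python3 -c "
from h import *
st()"
```

```text
t 45.15 p [ 0.5342 -0.0371  0.1133] jaw -90.1 x [ 0.02   0.017 -1.   ] F [-0.8  0.1 -0.2] w 1.003
```

Request:
send_rows --increments '[[[60,0,-0.4,0,0],[10,0,0,0,0],[10,0,0,0,0],[10,0,0,0,0],[10,0,0,0,0],[10,0,0,0,0]]]' --force 30

```text
time_s: 45.9
eef_pos: [0.5356, -0.0416, 0.1163]
ee_rot: [[0.024, -0.001, -1.0], [0.015, -1.0, 0.001], [-1.0, -0.015, -0.024]]
contact_force: [-0.2, -0.5, -0.1]
gripper_width: 0.269
```

Request:
send_rows --increments '[[[10,0.66,-0.75,0,0],[10,0.5,-0.86,0,0],[10,0.32,-0.95,0,0],[10,0.13,-0.99,0,0]]]'

```text
time_s: 46.4
eef_pos: [0.5512, -0.074, 0.1162]
ee_rot: [[0.019, 0.003, -1.0], [0.024, -1.0, -0.003], [-1.0, -0.024, -0.02]]
contact_force: [-0.9, 5.6, 0.8]
gripper_width: 0.269
```

```bash
python3 -c "
from h import *
th=crank(); path(th,-.2,8); onlane('top')"
```

```text
t 46.4 p [ 0.5512 -0.0739  0.1132] th 0.088 r 0.0524 F [-0.9  5.6  0.8] w 0.269
[[-0.01, -1.0], [-0.21, -0.98], [-0.4, -0.91], [-0.57, -0.82], [-0.72, -0.69], [-0.85, -0.53], [-0.93, -0.35], [-0.99, -0.16]]
top onlane {-0.18: 1, -0.17: 6, -0.16: 2, -0.06: 2, -0.03: 12, -0.02: 77, -0.01: 102, -0.0: 99, 0.01: 103, 0.02: 104, 0.03: 101, 0.04: 100, 0.05: 53}
```

Request:
send_rows --increments '[[[10,-0.01,-1.0,0,0],[10,-0.21,-0.98,0,0],[10,-0.4,-0.91,0,0],[10,-0.57,-0.82,0,0]]]'

```text
time_s: 46.95
eef_pos: [0.5404, -0.1094, 0.1162]
ee_rot: [[0.021, 0.006, -1.0], [0.029, -1.0, -0.006], [-0.999, -0.029, -0.022]]
contact_force: [3.2, 5.1, -2.1]
gripper_width: 0.27
```

```bash
python3 -c "
from h import *
th=crank(); path(th,-.2,8); onlane('top')"
```

```text
t 46.95 p [ 0.5405 -0.1093  0.1132] th -0.639 r 0.0517 F [ 3.2  5.1 -2.1] w 0.27
[[-0.67, -0.74], [-0.81, -0.59], [-0.91, -0.42], [-0.97, -0.23], [-1.0, -0.03], [-0.98, 0.17], [-0.93, 0.36], [-0.84, 0.54]]
top onlane {-0.16: 1, -0.15: 5, -0.14: 1, -0.09: 4, -0.08: 27, -0.07: 74, -0.06: 100, -0.05: 100, -0.04: 100, -0.03: 100, -0.02: 102, -0.01: 102, 0.0: 95, 0.01: 103, 0.02: 102, 0.03: 100, 0.04: 103, 0.05: 102, 0.06: 105, 0.07: 38}
```

Request:
send_rows --increments '[[[10,-0.67,-0.74,0,0],[10,-0.81,-0.59,0,0],[10,-0.91,-0.42,0,0],[10,-0.97,-0.23,0,0],[10,-1.0,-0.03,0,0],[10,-0.98,0.17,0,0]]]'

```text
time_s: 47.75
eef_pos: [0.4896, -0.127, 0.1161]
ee_rot: [[0.032, 0.008, -0.999], [0.03, -1.0, -0.008], [-0.999, -0.03, -0.032]]
contact_force: [6.0, 0.4, -3.7]
gripper_width: 0.272
```

```bash
python3 -c "
from h import *
th=crank(); path(th,-.2,8); onlane('top')"
```

```text
t 47.75 p [ 0.4897 -0.1269  0.1132] th -1.761 r 0.0493 F [ 6.   0.4 -3.7] w 0.272
[[-0.96, 0.29], [-0.88, 0.47], [-0.77, 0.64], [-0.63, 0.78], [-0.46, 0.89], [-0.28, 0.96], [-0.08, 1.0], [0.12, 0.99]]
top onlane {-0.13: 36, -0.12: 86, -0.11: 96, -0.1: 97, -0.09: 102, -0.08: 97, -0.07: 96, -0.06: 99, -0.05: 94, -0.04: 101, -0.03: 101, -0.02: 100, -0.01: 100, -0.0: 97, 0.01: 103, 0.02: 103, 0.03: 100, 0.04: 102, 0.05: 100, 0.06: 103, 0.07: 102, 0.08: 100, 0.09: 106, 0.1: 20}
```

Request:
send_rows --increments '[[[10,-0.96,0.29,0,0],[10,-0.88,0.47,0,0],[10,-0.77,0.64,0,0]]]'

```text
time_s: 48.18
eef_pos: [0.4649, -0.1131, 0.1162]
ee_rot: [[0.038, 0.008, -0.999], [0.028, -1.0, -0.007], [-0.999, -0.028, -0.038]]
contact_force: [7.2, 0.1, -6.5]
gripper_width: 0.27
```

```bash
python3 -c "
from h import *
th=crank(); path(th,-.1,8); onlane('top')"
```

```text
t 48.17 p [ 0.465  -0.113   0.1132] th -2.349 r 0.0484 F [ 7.2  0.1 -6.5] w 0.27
[[-0.34, 0.37], [-0.3, 0.4], [-0.26, 0.43], [-0.21, 0.45], [-0.17, 0.47], [-0.12, 0.49], [-0.07, 0.49], [-0.02, 0.5]]
top onlane {-0.12: 4, -0.11: 87, -0.1: 91, -0.09: 100, -0.08: 100, -0.07: 95, -0.06: 100, -0.05: 104, -0.04: 97, -0.03: 97, -0.02: 103, -0.01: 98, -0.0: 101, 0.01: 101, 0.02: 103, 0.03: 100, 0.04: 100, 0.05: 102, 0.06: 105, 0.07: 102, 0.08: 100, 0.09: 105, 0.1: 103, 0.11: 59}
```

Request:
send_rows --increments '[[[10,-0.34,0.37,0,0],[10,-0.3,0.4,0,0],[10,-0.26,0.43,0,0]]]'

```text
time_s: 48.6
eef_pos: [0.457, -0.1021, 0.1162]
ee_rot: [[0.042, 0.008, -0.999], [0.023, -1.0, -0.007], [-0.999, -0.023, -0.042]]
contact_force: [4.9, -3.4, -4.7]
gripper_width: 0.274
```

```bash
python3 -c "
from h import *
th=crank(); path(th,-.1,8); onlane('top')"
```

```text
t 48.6 p [ 0.4571 -0.1021  0.1132] th -2.629 r 0.048 F [ 4.9 -3.4 -4.7] w 0.274
[[-0.22, 0.45], [-0.18, 0.47], [-0.13, 0.48], [-0.08, 0.49], [-0.03, 0.5], [0.02, 0.5], [0.07, 0.5], [0.12, 0.49]]
top onlane {-0.11: 25, -0.1: 88, -0.09: 101, -0.08: 101, -0.07: 94, -0.06: 102, -0.05: 100, -0.04: 103, -0.03: 97, -0.02: 97, -0.01: 99, 0.0: 100, 0.01: 101, 0.02: 103, 0.03: 103, 0.04: 100, 0.05: 97, 0.06: 105, 0.07: 103, 0.08: 101, 0.09: 107, 0.1: 102, 0.11: 104, 0.12: 30}
```

Request:
send_rows --increments '[[[10,-0.22,0.45,0,0],[10,-0.18,0.47,0,0]]]'

```text
time_s: 48.9
eef_pos: [0.4536, -0.0944, 0.1162]
ee_rot: [[0.043, 0.007, -0.999], [0.019, -1.0, -0.006], [-0.999, -0.018, -0.043]]
contact_force: [5.6, -6.5, -5.2]
gripper_width: 0.271
```

```bash
python3 -c "
from h import *
th=crank(); path(th,-.1,8); onlane('top')"
```

```text
t 48.9 p [ 0.4538 -0.0943  0.1132] th -2.805 r 0.0479 F [ 5.6 -6.5 -5.2] w 0.271
[[-0.14, 0.48], [-0.09, 0.49], [-0.04, 0.5], [0.01, 0.5], [0.06, 0.5], [0.11, 0.49], [0.15, 0.48], [0.2, 0.46]]
top onlane {-0.1: 88, -0.09: 90, -0.08: 98, -0.07: 96, -0.06: 102, -0.05: 100, -0.04: 103, -0.03: 100, -0.02: 99, -0.01: 101, 0.0: 99, 0.01: 103, 0.02: 104, 0.03: 101, 0.04: 100, 0.05: 97, 0.06: 107, 0.07: 102, 0.08: 101, 0.09: 105, 0.1: 103, 0.11: 106, 0.12: 65}
```

Request:
send_rows --increments '[[[10,-0.14,0.48,0,0],[10,-0.09,0.49,0,0]]]'

```text
time_s: 49.2
eef_pos: [0.4526, -0.0904, 0.1164]
ee_rot: [[0.046, 0.004, -0.999], [0.004, -1.0, -0.004], [-0.999, -0.004, -0.046]]
contact_force: [7.1, -20.8, -8.3]
gripper_width: 0.273
```

```bash
python3 -c "
from h import *
th=crank(); path(th,-.1,4); onlane('top')"
```

```text
t 49.2 p [ 0.4527 -0.0904  0.1134] th -2.891 r 0.0478 F [  7.1 -20.8  -8.3] w 0.273
[[-0.1, 0.49], [-0.05, 0.5], [-0.0, 0.5], [0.05, 0.5]]
top onlane {-0.1: 81, -0.09: 89, -0.08: 100, -0.07: 100, -0.06: 95, -0.05: 105, -0.04: 101, -0.03: 101, -0.02: 98, -0.01: 98, -0.0: 100, 0.01: 100, 0.02: 103, 0.03: 101, 0.04: 101, 0.05: 98, 0.06: 106, 0.07: 99, 0.08: 101, 0.09: 105, 0.1: 103, 0.11: 104, 0.12: 68}
```

The knob stalls at about 21 N against 4–7 N while running, so the row is tight. I release and retreat.

Request:
send_rows --increments '[[[10,0,0,0,0],[60,0,0,0,0],[100,0,0,0,0],[100,0,0,0,0],[100,0,0,3,0],[100,0,0,4,0],[100,0,0,4,0],[100,-2,0,3,0],[100,-2,0,0,0],[100,0,0,0,0]]]'

```text
time_s: 50.5
eef_pos: [0.4109, -0.0914, 0.2611]
ee_rot: [[0.045, 0.004, -0.999], [0.001, -1.0, -0.004], [-0.999, -0.001, -0.045]]
contact_force: [-0.3, 0.1, 0.7]
gripper_width: 1.001
```

```bash
python3 - <<'E'
from h import *
st(); onlane('top')
im,d,K,T=cap("wrist"); S=lane(cloud(d,K,T))
m=(abs(S[...,0])<.024)&(S[...,2]>.045)&(S[...,2]<.066)&(abs(S[...,1])<.24); h,e=np.histogram(S[m][:,1],np.arange(-.11,.14,.004)); print(dict(zip(e.round(3).tolist(),h.tolist())))
m=(abs(S[...,0])<.02)&(S[...,1]>.11)&(S[...,1]<.14)&(S[...,2]>.02); print("bar z",np.percentile(S[m][:,2],[50,95]).round(4))
sc("s8"); cap("top","t8"); t=cv2.imread("pics/t8.png"); cv2.imwrite("pics/t8c.png",cv2.resize(cv2.convertScaleAbs(t[100:310,100:460],alpha=1.8),None,fx=2.2,fy=2.2,interpolation=cv2.INTER_CUBIC))
E
```

```text
t 50.5 p [ 0.4109 -0.0914  0.2611] jaw -89.8 x [ 0.045  0.001 -0.999] F [-0.3  0.1  0.7] w 1.001
top onlane {-0.1: 90, -0.09: 91, -0.08: 97, -0.07: 95, -0.06: 100, -0.05: 100, -0.04: 100, -0.03: 101, -0.02: 97, -0.01: 99, 0.0: 103, 0.01: 99, 0.02: 106, 0.03: 99, 0.04: 101, 0.05: 99, 0.06: 103, 0.07: 101, 0.08: 100, 0.09: 106, 0.1: 104, 0.11: 102, 0.12: 65}
{-0.11: 0, -0.106: 0, -0.102: 0, -0.098: 0, -0.094: 0, -0.09: 0, -0.086: 0, -0.082: 0, -0.078: 0, -0.074: 0, -0.07: 0, -0.066: 0, -0.062: 0, -0.058: 0, -0.054: 0, -0.05: 0, -0.046: 0, -0.042: 0, -0.038: 0, -0.034: 0, -0.03: 0, -0.026: 0, -0.022: 0, -0.018: 0, -0.014: 0, -0.01: 0, -0.006: 0, -0.002: 0, 0.002: 0, 0.006: 0, 0.01: 0, 0.014: 0, 0.018: 0, 0.022: 0, 0.026: 0, 0.03: 0, 0.034: 0, 0.038: 0, 0.042: 0, 0.046: 0, 0.05: 0, 0.054: 0, 0.058: 0, 0.062: 0, 0.066: 0, 0.07: 0, 0.074: 0, 0.078: 0, 0.082: 0, 0.086: 0, 0.09: 0, 0.094: 0, 0.098: 0, 0.102: 0, 0.106: 0, 0.11: 0, 0.114: 0, 0.118: 0, 0.122: 0, 0.126: 0, 0.13: 0, 0.134: 0}Traceback (most recent call last):
  File "<stdin>", line 5, in <module>
    return _quantile_unchecked(
        a, q, axis, out, overwrite_input, method, keepdims, weights)
    return _ureduce(a,
                    func=_quantile_ureduce_func,
    ...<5 lines>...
                    overwrite_input=overwrite_input,
                    method=method)
    r = func(a, **kwargs)
    result = _quantile(arr,
                       quantiles=q,
    ...<2 lines>...
                       out=out,
                       weights=wgt)
    slices_having_nans = np.isnan(arr[-1, ...])
                                  ~~~^^^^^^^^^
IndexError: index -1 is out of bounds for axis 0 with size 0
```

```bash
python3 - <<'E'
from h import *
im,d,K,T=cap("top","t8"); S=lane(cloud(d,K,T))
m=(abs(S[...,0])<.02)&(S[...,1]>.124)&(S[...,1]<.133)&(S[...,2]>.02); print("bar z",np.percentile(S[m][:,2],[50,95]).round(4))
cv2.imwrite("pics/t8c.png",cv2.resize(cv2.convertScaleAbs(im[100:310,100:460],alpha=1.8),None,fx=2.2,fy=2.2,interpolation=cv2.INTER_CUBIC))
sc("s8")
E
```

```text
bar z [0.0356 0.039 ]
```

View pics/t8c.png

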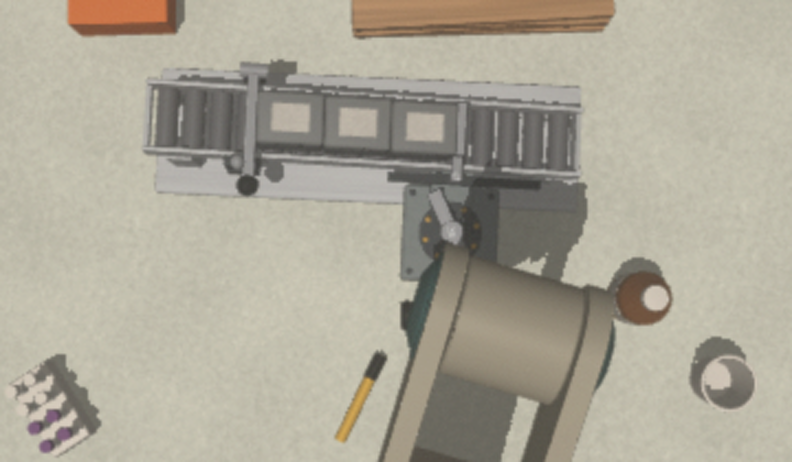

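View pics/s8.png

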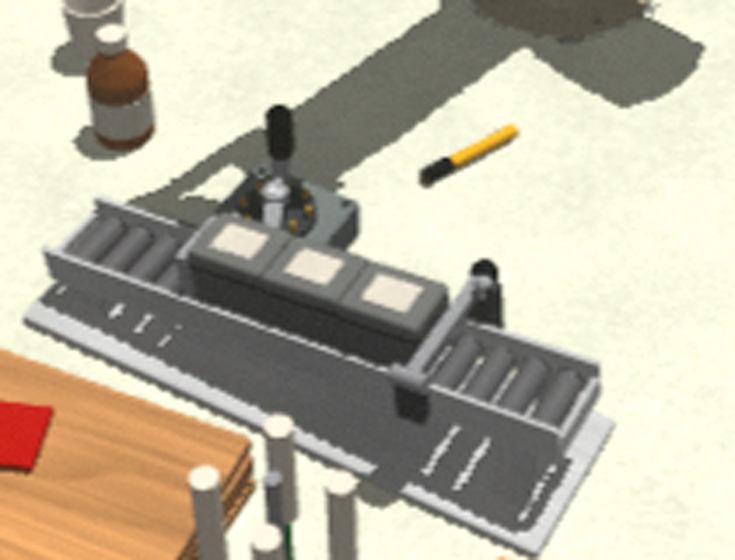

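The row fills the space between the plate at (460,140) and the shut bar at (250,120) without gaps. The bottle, rack and beaker are in place, and the robot is clear. I hand in.

```bash
python3 -c "
from h import *
robot.hand_in(); st()"
```

```text
the job is handed in; nothing more can be done
the job is handed in; nothing more can be done
```

The job is done and handed in at about 51 s on the robot's clock (limit 210 s). Three cases were there today; I saw no fourth in any view.

- **Crank test:** I turned it about 2 rad anticlockwise and the stop plate stayed put. Turned clockwise, it gripped and the plate crept about 11 mm up the lane.
- **Cases:** All three rolled lengthwise under the raised bar into a row at the plate. None was dropped, and I saw no knocks or grip slips.
- **Keeper bar:** I pushed it down across the lane. It then measured flat, its top 37 mm above the rollers across the lane, so it was down at its shut position with the ball by the catch post.
- **Tightening:** I cranked clockwise until the knob stalled at about 21 N (roughly 6 to 9 N while turning). After I let go, the row still ran from the plate to the bar with no gap visible.
- **Bystanders:** In the last pictures the bottle, rack and beaker stand where they were. I checked this by eye, not by measuring, and the gripper was clear of everything.

**Problems on the way:** On the first push down the fingers slipped to the near side of the keeper ball, so I lifted and pressed again. At the end of that press the reading was 29 N upward and 17 N sideways on the fingertips, about 33 N together. My last wrist-camera check failed because the camera was facing away from the lane, so the final checks rest on the top and scene cameras.

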